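Load the carafe-lid magazine and lock it

ROBOT

A 6-joint arm with a two-finger parallel gripper is mounted at the origin on a cart in front of the work surface, level with it; the furniture and walls round the work are solid. World frame = base frame: x ahead of the robot, y to its left, z up, the work surface at z = 0. Lengths are in m, angles in rad, forces in N, time in s.
With the tool pointing down it reaches from about 0.4 to 0.825 m from the base axis. Payload 7 kg.
Tool frame: the origin (TCP) lies on the centre line of the jaws, within the pads' length; the fingertips stand 22 mm ahead of it and the grasp point (between the pads) lies 3 mm ahead of it; z points along the fingers, y is the direction in which the jaws open and shut (so a half turn about z gives the same grasp; the last joint's range is limited). The gripper opens to 88 mm and grips with 3 to 60 N. Pads are 19 mm wide; open, the fingers measure 130 mm over their backs; the gripper's body (78 mm by 193 mm) begins 47 mm behind the grasp point.
Start: joints at [1.419, 0.359, 0.012, 0, -1.224, -0.288], TCP at [0.287, 0.611, 0.249] pointing down, gripper open.
Joint ranges: [-3.07, 3.07], [-1.43, 2.12], [-1.02, 1.25], [-3.03, 1.67], [-3.05, -0], [-3.03, 3.03]. Speed limits (rad/s): [2.39, 2.39, 3.01, 3.14, 3.14, 3.14].

INTERFACE

Orientations are given as [roll, pitch, yaw] about the fixed x, y, z axes, in that order (R = Rz(yaw) Ry(pitch) Rx(roll)).
In Python, from station import arm gives the robot as it stands. The module is installed in compiled form; this text tells all that it offers.
- The arm moves only by the tool arm_command, never from a script. Its argument "motion" is a list of rows, each a list of 3 entries, a list of its own where there are three numbers: the shift along the tool's x, y, z in mm, then the turn, a rotation vector about the tool's x, y, z in degrees, then the opening, from 0 (shut) to 1 (fully open). In form: [[[tx, ty, tz], [wx, wy, wz], grip], ...]. A call has 1 to 20 rows; each row shifts and turns the commanded pose from where the row before left it, along the tool's axes as they then stand; what a row does not reach is not made up. A row lasts 1/12 s, in which the tool goes at most 41.7 mm and 7.16 degrees, less where a joint would pass 70% of its speed; a pose out of reach is approached as far as the arm can. A call is refused whole if a number of a shift passes 41.7 or a number of a turn 7.16, either way. A call with a gripper value outside its range is refused whole. The fingers move at their own pace and stop on an object; "newtons" is the grip in N (left out, the last holds). Time passes only in rows, so rows that do not move let the fingers close. It gives the time, the measured TCP pose, the force and the opening at its end, in the units of the state.
- arm.get_state(): the state, without advancing time (a new reading comes with each control period).
- arm.grab_frame(name): name is "side" or "top" or "wrist"; returns the picture (384x512x3 uint8, red, green, blue); there is no depth.
- arm.camera_info(name): a dict with "fov_y" (degrees; the focal length in pixels is half the picture's height over the tangent of half this angle, whatever the lens; pixels are square), "cx", "cy" (the principal point, pixels), "view" (4x4, takes a point from world to camera coordinates); the wrist camera has in their place "tool_from_camera" (4x4, takes a point from camera to tool coordinates, whose origin is the TCP and whose axes are the flange's). Camera axes: x right, y down, z forward; pixel columns grow to the right and rows downward; lengths in m; the calibration is good to about 2 mm. A picture is of the moment at which its call begins: read the wrist's pose just before it. camera_info takes no time and is no camera call.
- arm.job_done(): hands the job in, once; it reports no verdict.
The state is a dict: "t": time; "q": joint angles; "qd": joint speeds; "joint_efforts": joint torques, N m; "eef_pos": TCP position; "ee_rot": TCP orientation; "force": force on the tool from outside, world axes, zero at the start; "moment": the same for the moment, N m; "width": finger opening in m.
Only numpy, scipy, OpenCV 4.12 (cv2) and the standard library are available. Lean on these libraries where they do the work, as an engineer would, in place of code of your own. Each camera call takes 0.05 s, during which the arm holds its last target. There are 200 camera calls.

TASK

Load every cork carafe lid on the bar into the spring-loaded magazine, knob up: press each one down against the spring until both latches snap over its disc and hold it. Then, with all lids latched, slide the steel keeper ring down over the magazine's twin post until it lies flat on the latch housing, and leave the other things on the bar where they are.

Things in the scene. Friction and masses are not known exactly. Their poses are not given: they have to be found in the camera images.
- magazine: lid magazine, fixed: dark base 110 x 150 x 12 mm, uprights on its +y and -y sides, four rods round an upright open column, 50 mm bore, for lids knob up. Rods (7 mm) stand 57, 123, 237, 303 deg from its +x and flare at their tips, 173 mm up: from +x and -x the column is open, room for fingers 30 mm wide to go down beside a knob. Latches at +y and -y. Origin under the base; z up; yaw varies
- magazine_top (a point): on the column's axis, level with the latch noses' undersides, 135 mm up; axes as magazine. A latched topmost lid has its disc's top at this level, knob point 9 mm above it, knob top 18 mm; each lid below is 30 mm lower. The next lid lands on that knob between the rods and is pressed straight down 30 mm; go 2 to 5 mm past the level so that the latches snap over
- follower (a joint): how far the sprung plate under the stack is pressed down, m: 0 empty (plate 4 mm below magazine_top), about 0.008 with one lid latched, 0.030 more for each further lid, stop 0.108. Spring: 4 N at 0, plus 1.2 N per 10 mm; the latches add up to about 8 N as a disc passes
- latch_a (a joint): how far the brass latch at the magazine's +y side is pushed outward, m: 0 shut, about 0.006 as a disc passes, stop 0.008. Sprung shut. Its nose, sloping on top and flat below, reaches 5.5 mm over the disc and rises to 15 mm above magazine_top. It carries the outer pin of the twin post
- latch_b (a joint): the same for the opposite latch, at the -y side (no pin)
- post_foot (a point): foot of the upright twin post, on top of the +y latch housing (40 mm wide), 55.5 mm from the column's axis, 144 mm up. The post: two round-topped 10 mm pins side by side along the magazine's y (inner fixed, outer moves with latch_a), 21 mm across together, 33 mm tall. The ring slides over both and lies on the housing, centre 8 mm above this point; the latch then cannot open
- ring_centre (a point): centre of the keeper ring: steel, 40 mm outside, 25 mm inside, 16 mm high, 60 g; starts flat on the worktop; z is its axis
- lid_0_knob (a point): carafe lid, 60 g: cork disc 48 mm across, 12 mm thick, with an upright round wooden knob in its middle, 24 mm across, 18 mm high (30 mm in all). The point is the knob's middle, 21 mm above the underside; z up the knob. Starts knob up on the worktop. Absent in some starts (None)
- lid_1_knob (a point): carafe lid, 60 g: cork disc 48 mm across, 12 mm thick, with an upright round wooden knob in its middle, 24 mm across, 18 mm high (30 mm in all). The point is the knob's middle, 21 mm above the underside; z up the knob. Starts knob up on the worktop. Absent in some starts (None)
- lid_2_knob (a point): carafe lid, 60 g: cork disc 48 mm across, 12 mm thick, with an upright round wooden knob in its middle, 24 mm across, 18 mm high (30 mm in all). The point is the knob's middle, 21 mm above the underside; z up the knob. Starts knob up on the worktop. Absent in some starts (None)
- lid_3_knob (a point): carafe lid, 60 g: cork disc 48 mm across, 12 mm thick, with an upright round wooden knob in its middle, 24 mm across, 18 mm high (30 mm in all). The point is the knob's middle, 21 mm above the underside; z up the knob. Starts knob up on the worktop. Absent in some starts (None)
- votive: bystander, loose, to be left where it is: pink glass votive 74 x 74 x 43 mm; origin under its centre
- match_box: bystander, loose, to be left where it is: match box 36 x 54 x 15 mm; origin under its centre
- slate: bystander, loose, to be left where it is: black slate coaster 67 x 67 x 6 mm; origin under its centre
- card: bystander, loose, to be left where it is: price card in a wooden block 25 x 62 x 88 mm; origin under its centre
- slate_b: bystander, loose, to be left where it is: black slate coaster 67 x 67 x 6 mm; origin under its centre
Things that resemble listed ones, but are neither listed nor needed, are in the scene too. What is shaped like the part that bears lid_2_knob but purple is not meant.

How it is judged:
On the way, in this order (a step that is already met when the one before it is completed fails the run):
1. every lid that is there is latched in the magazine, both latches shut, the ring not yet on the post (horizontal distance between each of lid_0_knob, lid_1_knob, lid_2_knob, lid_3_knob and magazine_top below 0.006 m and z of each of lid_0_knob, lid_1_knob, lid_2_knob, lid_3_knob in the frame of magazine_top below 0.0125 m and angle between each of lid_0_knob, lid_1_knob, lid_2_knob, lid_3_knob's own z axis and vertical below 0.15 rad and value of joint each of latch_a, latch_b below 0.002 m and horizontal distance between ring_centre and post_foot above 0.03 m), for 0.2 s.
2. the keeper ring is over the twin post, down on the housing (horizontal distance between ring_centre and post_foot below 0.006 m and z of ring_centre in the frame of post_foot below 0.0115 m and angle between ring_centre's own z axis and vertical below 0.12 rad), for 0.2 s.
At the end, for the whole second after the job is handed in: Every lid present: within 6 mm of the column's axis, upright within 0.15 rad, knob point under 12.5 mm above magazine_top; both latches open under 2 mm; ring's centre within 6 mm of the post's axis, under 11.5 mm above post_foot, flat within 0.12 rad; all at rest (all of step 2 and horizontal distance between each of lid_0_knob, lid_1_knob, lid_2_knob, lid_3_knob and magazine_top below 0.006 m and z of each of lid_0_knob, lid_1_knob, lid_2_knob, lid_3_knob in the frame of magazine_top below 0.0125 m and angle between each of lid_0_knob, lid_1_knob, lid_2_knob, lid_3_knob's own z axis and vertical below 0.15 rad and value of joint each of latch_a, latch_b below 0.002 m and linear speed of each of lid_0, lid_1, lid_2, lid_3, keeper_ring below 0.02 m/s); the robot touches nothing.
It fails at once if a bystander is moved more than 3 cm or tipped (distance of any of votive, match_box, slate, card, slate_b from where it was at the start of the episode above 0.03 m or angle between any of votive, match_box, slate, card, slate_b's own z axis and vertical above 0.4 rad).
Of lid_0, lid_1, lid_2, lid_3 only 3 to 4 are there at a start; the rules pass over those that are not, and their reading is None.
At some moment in a run one of lid_0, lid_1, lid_2, lid_3, keeper_ring may be knocked a few centimetres aside while the robot is not near it.
It also fails if it takes over 192 s, if anything falls off the work surface, if the arm or the gripper's body presses on something with over 40 N, if the wrist force passes 120 N, or if a joint passes its speed limit or range.

## Working session

There is one attempt and no reset: what is moved stays moved. The work goes in short steps, Python scripts to look and compute and a tool call to move; the robot and the scene stay as the last step left them, time stands still between calls to the robot, and variables do not carry over. Pictures are saved under pics/ and viewed, on a budget of 14 in all, crops included, one or two more only if the job needs it, and the job is handed in when it is done.

Besides the shell and the picture viewer there is one more tool, called after "Emit:" as name(argument=value, ...), one argument or row to a line, values as JSON. arm_command: Moves the arm, as the interface text tells. Its arguments: {"type":"object","properties":{"motion":{"type":"array","items":{"type":"array"}},"newtons":{"type":"number"}},"required":["motion"]}

```bash
mkdir -p pics; cat > h.py <<'E'
import numpy as np, cv2
from scipy.spatial.transform import Rotation as R
from station import arm
def save(n,im): cv2.imwrite(f'pics/{n}.png',cv2.cvtColor(im,cv2.COLOR_RGB2BGR))
def cam(name,st=None):
    c=arm.camera_info(name); f=192/np.tan(np.radians(c['fov_y'])/2)
    if name=='wrist':
        st=st or arm.get_state(); T=np.eye(4); T[:3,:3]=R.from_euler('xyz',st['ee_rot']).as_matrix(); T[:3,3]=st['eef_pos']
        M=T@np.array(c['tool_from_camera'])
    else: M=np.linalg.inv(np.array(c['view']))
    return f,c['cx'],c['cy'],M
def plane(k,u,v,z):
    f,cx,cy,M=k; d=M[:3,:3]@np.array([(u-cx)/f,(v-cy)/f,1]); o=M[:3,3]
    return o+d*(z-o[2])/d[2]
def proj(k,p):
    f,cx,cy,M=k; q=np.linalg.inv(M)@np.append(p,1); return np.array([f*q[0]/q[2]+cx,f*q[1]/q[2]+cy])
E
python3 - <<'E'
from h import *
s=arm.get_state();print(s)
for n in ['top','side','wrist']:
    print(n,arm.camera_info(n))
a=arm.grab_frame('top');b=arm.grab_frame('side')
save('top0',a);save('side0',b)
save('top0x',cv2.resize(a,(800,600),interpolation=cv2.INTER_CUBIC)); save('side0x',cv2.resize(b,(800,600),interpolation=cv2.INTER_CUBIC))
E
```

```text
{'t': 0.0, 'q': array([ 1.41916755e+00,  3.59380861e-01,  1.10611881e-02, -3.24693091e-04,
       -1.22410601e+00, -2.88098398e-01]), 'qd': array([-4.65362920e-04,  1.47236662e-03,  1.43026689e-04,  8.73569539e-05,
       -1.05355691e-03, -4.02011340e-04]), 'joint_efforts': array([ 1.22465586e-03, -5.82714951e+01,  2.93045801e+01,  6.99667364e+00,
        6.97305237e-03, -1.60160885e-04]), 'eef_pos': array([0.2871806 , 0.61036277, 0.24763216]), 'ee_rot': array([ 3.13994372e+00, -1.70336998e-04, -4.39837607e-01]), 'force': array([ 0.0191973 ,  0.58792344, -0.10737954]), 'moment': array([ 0.01053558,  0.00137684, -0.00145231]), 'width': 0.08774359779226924}
top {'fov_y': 42.755797490326714, 'cx': 258.4349288354587, 'cy': 187.73142568452496, 'view': array([[-0.00493558, -0.99987399, -0.01508762, -0.02591917],
       [-0.98207779,  0.00768938, -0.1883191 ,  0.60196622],
       [ 0.18841139,  0.01388775, -0.981992  ,  1.86938098],
       [ 0.        ,  0.        ,  0.        ,  1.        ]])}
side {'fov_y': 43.89791210504109, 'cx': 252.55575333978425, 'cy': 187.97513419709853, 'view': array([[ 0.83899359, -0.54400965,  0.01196889, -0.51037018],
       [-0.33552048, -0.53451961, -0.77570277,  0.26303267],
       [ 0.4283874 ,  0.64679385, -0.63098491,  1.30954016],
       [ 0.        ,  0.        ,  0.        ,  1.        ]])}
wrist {'fov_y': 64.74367529889876, 'cx': 250.81666124824704, 'cy': 194.46509469855332, 'tool_from_camera': array([[ 6.88809854e-04, -9.59294284e-01, -2.82407511e-01,
         7.55088692e-02],
       [ 9.99999752e-01,  7.02999694e-04,  5.10825498e-05,
         1.40422721e-03],
       [ 1.49529196e-04, -2.82407476e-01,  9.59294530e-01,
        -1.35240570e-01],
       [ 0.00000000e+00,  0.00000000e+00,  0.00000000e+00,
         1.00000000e+00]])}
```

View pics/top0x.png

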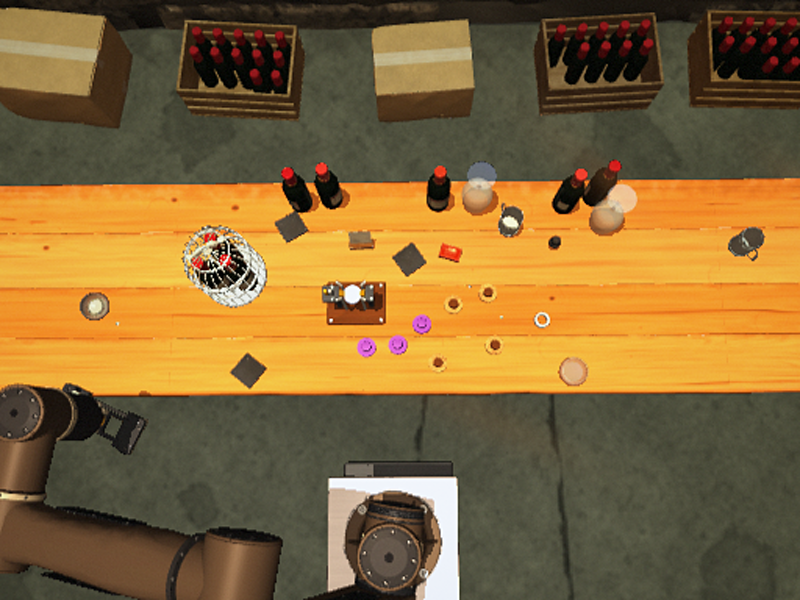

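View pics/side0x.png

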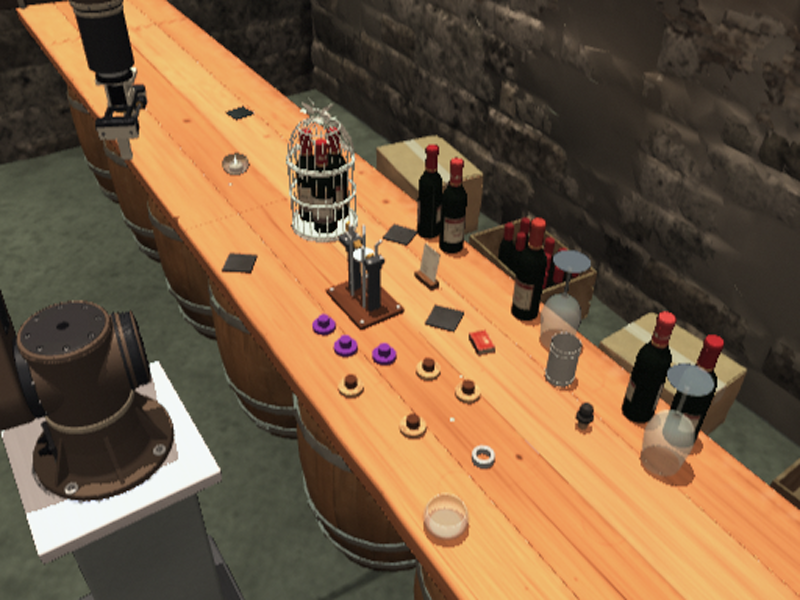

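```bash
python3 - <<'E'
from h import *
a=cv2.cvtColor(cv2.imread('pics/top0.png'),cv2.COLOR_BGR2RGB); k=cam('top')
s=.64
for n,u,v in [('l',454,303),('l',488,292),('l',437,362),('l',494,345),('ring',542,320),('p',366,347),('p',398,345),('p',422,323),('mag',352,294),('post',328,293)]:
    z={'l':.03,'p':.03,'ring':.016,'mag':.12,'post':.177}[n]
    print(n,u*s,v*s,plane(k,u*s,v*s,z).round(3))
c=a[160:250,195:365]; save('c1',cv2.resize(c,(800,424),interpolation=cv2.INTER_CUBIC))
print(k[3][:3,3])
E
```

```text
l 290.56 193.92000000000002 [ 0.581 -0.157  0.03 ]
l 312.32 186.88 [ 0.609 -0.244  0.03 ]
l 279.68 231.68 [ 0.431 -0.112  0.03 ]
l 316.16 220.8 [ 0.473 -0.255  0.03 ]
ring 346.88 204.8 [ 0.538 -0.38   0.016]
p 234.24 222.08 [0.47  0.066 0.03 ]
p 254.72 220.8 [ 0.475 -0.014  0.03 ]
p 270.08 206.72 [ 0.53  -0.075  0.03 ]
mag 225.28 188.16 [0.589 0.095 0.12 ]
post 209.92000000000002 187.52 [0.581 0.147 0.177]
[ 0.23883706 -0.05650616  1.94868784]
```

View pics/c1.png

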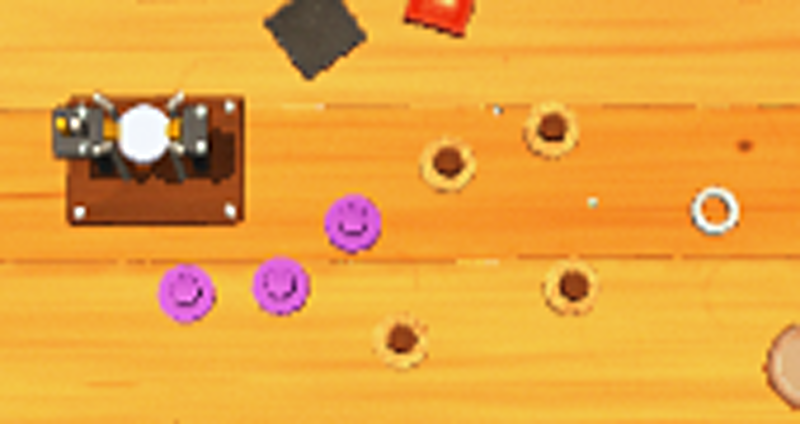

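The lids to load are the four cork discs with brown knobs, at crop pixels (448,163), (551,130), (401,342) and (572,288). The purple ones at (353,223), (281,287) and (187,293) are the decoys. The ring is at (715,211), the column plate at (145,132) and the twin post at (73,124). I'll move above the magazine for a close look.

Emit:
arm_command(
  motion=[
    [[0,0,-7],[0,0,6.48],1],
    [[0,0,-7],[0,0,6.48],1],
    [[0,0,-7],[0,0,6.48],1],
    [[0,0,-7],[0,0,6.48],1],
    [[0,0,-7],[0,0,6.48],1],
    [[0,0,-7],[0,0,6.48],1],
    [[0,0,-7],[0,0,6.48],1],
    [[0,0,-7],[0,0,6.48],1],
    [[0,0,-7],[0,0,6.48],1],
    [[0,0,-7],[0,0,6.48],1],
  ],
)

```text
t: 0.93
eef_pos: [0.2873, 0.6105, 0.3184]
ee_rot: [3.141, -0.001, -1.576]
force: [-0.0, 0.5, -0.4]
width: 0.0876
```

Emit:
arm_command(
  motion=[
    [[26,-8,0],[0,0,0],1],
    [[26,-8,0],[0,0,0],1],
    [[26,-8,0],[0,0,0],1],
    [[26,-8,0],[0,0,0],1],
    [[26,-8,0],[0,0,0],1],
    [[26,-8,0],[0,0,0],1],
    [[26,-8,0],[0,0,0],1],
    [[26,-8,0],[0,0,0],1],
    [[26,-8,0],[0,0,0],1],
    [[26,-8,0],[0,0,0],1],
    [[26,-20,0],[0,0,0],1],
    [[26,-20,0],[0,0,0],1],
    [[26,-20,0],[0,0,0],1],
    [[26,-20,0],[0,0,0],1],
    [[26,-20,0],[0,0,0],1],
    [[26,-20,0],[0,0,0],1],
    [[26,-20,0],[0,0,0],1],
    [[26,-20,0],[0,0,0],1],
    [[26,-20,0],[0,0,0],1],
    [[26,-20,0],[0,0,0],1],
  ],
)

```text
t: 2.6
eef_pos: [0.568, 0.0892, 0.3183]
ee_rot: [3.141, -0.0, -1.571]
force: [-0.0, 0.3, 0.2]
width: 0.0876
```

Emit:
arm_command(
  motion=[
    [[0,0,0],[0,0,0],0.6],
    [[0,0,0],[0,0,0],0.6],
    [[0,0,0],[0,0,0],0.6],
    [[0,0,0],[0,0,0],0.6],
  ],
  newtons=40,
)

```text
t: 2.93
eef_pos: [0.5669, 0.0913, 0.3185]
ee_rot: [3.141, 0.0, -1.57]
force: [-0.6, 0.8, -0.4]
width: 0.0669
```

```bash
python3 - <<'E'
from h import *
s=arm.get_state();print(s['t'],s['eef_pos'],s['ee_rot'],s['q'].round(2),s['width'])
a=arm.grab_frame('wrist');save('w1',a); save('w1x',cv2.resize(a,(800,600),interpolation=cv2.INTER_CUBIC))
k=cam('wrist',s)
for p in [[.58,.09,.131],[.58,.15,.177]]: print(proj(k,p)*1.5625)
E
```

```text
2.9333 [0.5669332  0.09132562 0.31848104] [ 3.14135641e+00  9.48132488e-05 -1.57008738e+00] [ 0.5   0.16 -0.1  -0.   -1.31 -0.5 ] 0.06687994213617598
[371.20262273 277.55140497]
[369.19759345 385.0848028 ]
```

View pics/w1x.png

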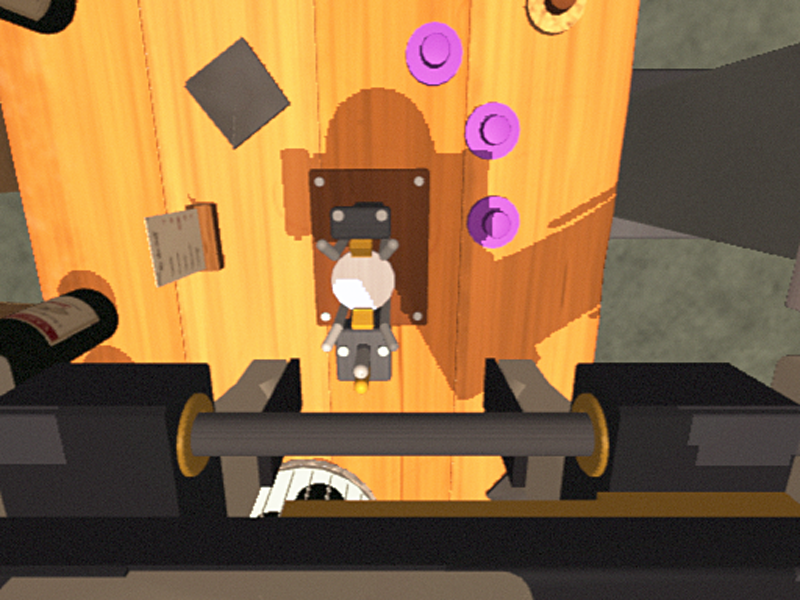

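The wrist view shows the white plate at (363,280) and the rod tips at (321,247), (397,247), (327,347) and (393,343). The post pins are at (361,370) and (361,387), and the base lies square to the world axes. The three purple decoys are on the right.

```bash
python3 - <<'E'
from h import *
a=cv2.cvtColor(cv2.imread('pics/w1.png'),cv2.COLOR_BGR2RGB)
import types
s={'eef_pos':[0.5669332,0.09132562,0.31848104],'ee_rot':[3.14135641,9.48e-05,-1.57008738]}
k=cam('wrist',s)
def W(u,v,z): return plane(k,u*.64,v*.64,z).round(4)
for t in [(321,247),(397,247),(327,347),(393,343)]: print('rod',W(*t,.173))
print('rodmean',np.mean([W(*t,.173) for t in [(321,247),(397,247),(327,347),(393,343)]],0))
for t in [(319,181),(419,181),(418,317),(326,317)]: print('screw',W(*t,.013))
# plate: white, low saturation
h=cv2.cvtColor(a,cv2.COLOR_RGB2HSV)
m=((h[...,1]<60)&(h[...,2]>170)).astype(np.uint8); m[:, :200]=0;m[:,260:]=0;m[:150]=0;m[205:]=0
ys,xs=np.nonzero(m);print('plate',xs.min(),xs.max(),ys.min(),ys.max(),W((xs.min()+xs.max()+1)/1.28,(ys.min()+ys.max()+1)/1.28,.131), 'size',W(xs.min()/.64,280,.131)-W((xs.max()+1)/.64,280,.131))
print('latch',W(361,248,.145),W(362,319,.145)); print('pins',W(361,370,.177),W(361,387,.177))
E
```

```text
rod [0.6079 0.0614 0.173 ]
rod [0.5625 0.0614 0.173 ]
rod [0.6067 0.1254 0.173 ]
rod [0.5648 0.1226 0.173 ]
rodmean [0.585475 0.0927   0.173   ]
screw [0.6314 0.0285 0.013 ]
screw [0.5412 0.0284 0.013 ]
screw [0.5399 0.1574 0.013 ]
screw [0.63   0.1575 0.013 ]
plate 204 252 155 204 [0.59   0.0927 0.131 ] size [0.0537 0.0001 0.    ]
latch [0.5859 0.0668 0.145 ] [0.586  0.1159 0.145 ]
pins [0.5851 0.1395 0.177 ] [0.5853 0.1514 0.177 ]
```

Emit:
arm_command(
  motion=[
    [[18,5,0],[0,0,0],0.6],
    [[18,5,0],[0,0,0],0.6],
    [[18,5,0],[0,0,0],0.6],
    [[18,5,0],[0,0,0],0.6],
    [[18,5,0],[0,0,0],0.6],
    [[18,5,0],[0,0,0],0.6],
    [[18,5,0],[0,0,0],0.6],
    [[18,5,0],[0,0,0],0.6],
    [[18,0,0],[0,0,0],0.6],
    [[18,0,0],[0,0,0],0.6],
    [[18,0,0],[0,0,0],0.6],
    [[18,0,0],[0,0,0],0.6],
    [[18,0,0],[0,0,0],0.6],
    [[0,0,0],[0,0,0],0.6],
    [[0,0,0],[0,0,0],0.6],
    [[0,0,0],[0,0,0],0.6],
  ],
)

```text
t: 4.32
eef_pos: [0.5273, -0.1424, 0.3187]
ee_rot: [-3.141, 0.0, -1.57]
force: [-0.5, 0.0, -0.6]
width: 0.0529
```

```bash
cat >> h.py <<'E'
def look(name):
    s=arm.get_state(); a=arm.grab_frame('wrist'); save(name,a); return s,cam('wrist',s),a
def knobs(a,k,z=.030):
    h=cv2.cvtColor(a,cv2.COLOR_RGB2HSV)
    # pale cork: hue 8-28, moderate saturation
    m=((h[...,0]>2)&(h[...,0]<20)&(h[...,2]<135)&(h[...,2]>25)&(h[...,1]>80)).astype(np.uint8)
    m=cv2.morphologyEx(m,cv2.MORPH_OPEN,np.ones((3,3)))
    n,l,st,c=cv2.connectedComponentsWithStats(m)
    for i in range(1,n):
        if st[i,4]>120 and st[i,2]<60 and st[i,3]<60: print('blob',c[i].round(1),st[i,2:],'xy',plane(k,*(c[i]+.5),z).round(4))
E
python3 - <<'E'
from h import *
s,k,a=look('w2');print(s['t'],s['eef_pos'],s['ee_rot']);knobs(a,k); save('w2x',cv2.resize(a,(800,600),interpolation=cv2.INTER_CUBIC))
for p in [(.581,-.157,.03),(.609,-.244,.03),(.431,-.112,.03),(.473,-.255,.03)]: print(proj(k,p))
E
```

```text
4.3167 [ 0.52734939 -0.14238459  0.31873298] [-3.14122303e+00  2.20126378e-04 -1.56998856e+00]
blob [212.8 150.2] [ 17  17 225] xy [ 0.5787 -0.1584  0.03  ]
blob [ 18.1 178.7] [  40   43 1224] xy [ 0.8603 -0.117   0.03  ]
blob [149.2 274.5] [ 15  53 344] xy [0.6861 0.0387 0.03  ]
blob [352.5 275.2] [ 16  52 377] xy [0.3641 0.0392 0.03  ]
blob [231.2 257.9] [ 43   9 228] xy [0.5556 0.0091 0.03  ]
[211.68728844 151.71826863]
[188.16545331  85.83865507]
[316.71639323 183.0416277 ]
[291.52960728  77.08829402]
```

View pics/w2x.png

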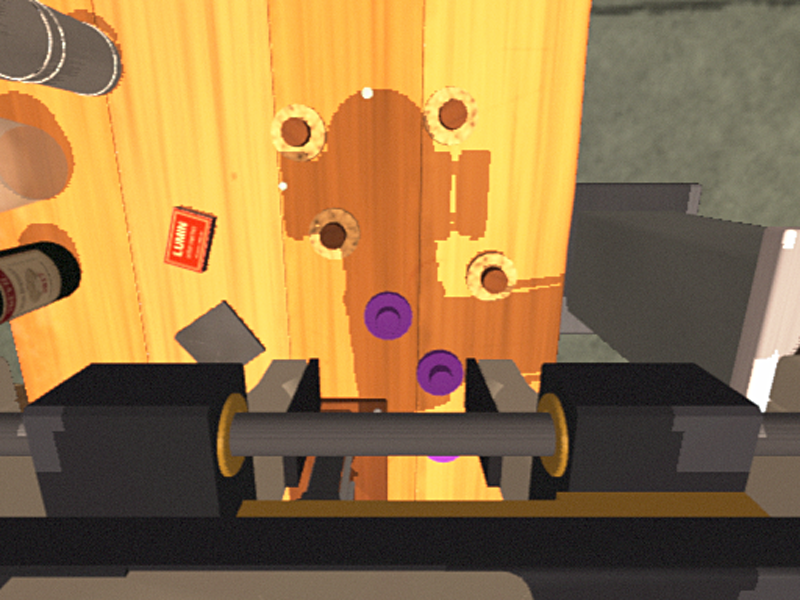

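Four cork lids, knob tops at (296,132), (453,114), (332,235) and (493,279). The purple ones stay excluded.

```bash
python3 - <<'E'
from h import *
a=cv2.cvtColor(cv2.imread('pics/w2.png'),cv2.COLOR_BGR2RGB)
k=cam('wrist',{'eef_pos':[0.52734939,-0.14238459,0.31873298],'ee_rot':[-3.14122303,2.2e-4,-1.56998856]})
h=cv2.cvtColor(a,cv2.COLOR_RGB2HSV)
for u,v in [(296,132),(453,114),(332,235),(493,279)]:
    u,v=u*.64,v*.64
    print(plane(k,u,v,.03).round(4), h[int(v),int(u)],h[int(v),int(u)+13])
# wrist cam: where would the grasp region lie in the image: point 19mm ahead etc.
T=np.linalg.inv(np.array(arm.camera_info('wrist')['tool_from_camera']))
for z in (0,.003,.022): 
    q=T@[0,0,z,1]; print(k[0]*q[:2]/q[2]+[k[1],k[2]])
E
```

```text
[ 0.6072 -0.2457  0.03  ] [ 11 189 189] [ 25 127 254]
[ 0.4753 -0.26    0.03  ] [ 11 194 189] [ 15 163 244]
[ 0.5798 -0.1588  0.03  ] [ 11 176 107] [ 15 168 226]
[ 0.4331 -0.1186  0.03  ] [ 10 189 188] [ 26 118 254]
[247.85662302 266.26742882]
[247.91525515 263.26623415]
[248.24122063 246.58108301]
```

Emit:
arm_command(
  motion=[
    [[1.6,-5.2,20],[0,0,0],0.6],
    [[1.6,-5.2,20],[0,0,0],0.6],
    [[1.6,-5.2,20],[0,0,0],0.6],
    [[1.6,-5.2,20],[0,0,0],0.6],
    [[1.6,-5.2,20],[0,0,0],0.6],
    [[1.6,-5.2,20],[0,0,0],0.6],
    [[1.6,-5.2,20],[0,0,0],0.6],
    [[1.6,-5.2,20],[0,0,0],0.6],
    [[1.6,-5.2,20],[0,0,0],0.6],
    [[2,-5.5,20],[0,0,0],0.6],
    [[0,0,20],[0,0,0],0.6],
    [[0,0,0],[0,0,0],0.6],
    [[0,0,0],[0,0,0],0.6],
    [[0,0,0],[0,0,0],0.6],
  ],
)

```text
t: 5.53
eef_pos: [0.5804, -0.1591, 0.0997]
ee_rot: [-3.14, -0.0, -1.57]
force: [-0.6, -0.1, 0.8]
width: 0.0528
```

```bash
cat >> h.py <<'E'
def knob_near(a,k,p,r=40):
    "circle-ish brown knob near the projected point p (knob top)"
    u,v=proj(k,p); h=cv2.cvtColor(a,cv2.COLOR_RGB2HSV)
    m=((h[...,0]>4)&(h[...,0]<14)&(h[...,1]>150)&(h[...,2]<215)).astype(np.uint8)
    w=np.zeros_like(m); cv2.circle(w,(int(u),int(v)),r,1,-1); m&=w
    m=cv2.morphologyEx(m,cv2.MORPH_OPEN,np.ones((3,3)))
    n,l,st,c=cv2.connectedComponentsWithStats(m)
    for i in np.argsort(-st[1:,4])[:2]+1 if n>1 else []:
        print('knob',c[i].round(1),st[i],'xy',plane(k,*(c[i]+.5),p[2]).round(4),'disc proj',np.round([u,v],1))
E
python3 - <<'E'
from h import *
s,k,a=look('w3');print(s['t'],s['eef_pos'],s['ee_rot'],s['width']);knob_near(a,k,(.5798,-.1588,.03),60)
save('w3x',cv2.resize(a,None,fx=1.2,fy=1.2))
E
```

```text
5.5333 [ 0.58043237 -0.15912686  0.09974028] [-3.14046208e+00 -3.26438096e-04 -1.56953757e+00] 0.05279892194257576
knob [249.5 213.8] [ 190  158  119  106 7345] xy [ 0.5797 -0.1611  0.03  ] disc proj [249.8 217.4]
knob [249.  215.9] [233 197  32  37 866] xy [ 0.58   -0.1595  0.03  ] disc proj [249.8 217.4]
```

View pics/w3x.png

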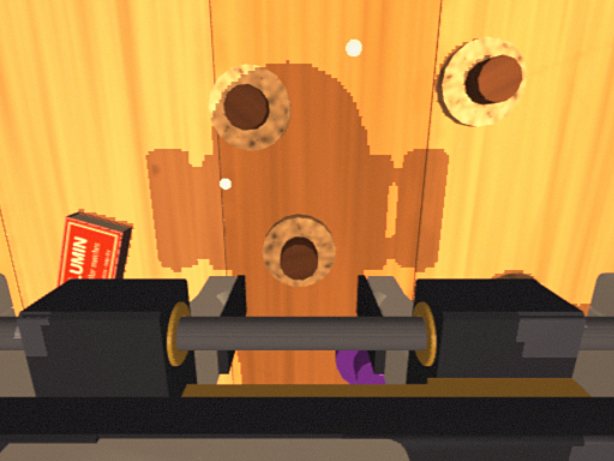

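The knob sits between the fingers at (298,258), within 1 mm of the TCP. I'll descend, grip and lift.

Emit:
arm_command(
  motion=[
    [[0,0,16],[0,0,0],0.6],
    [[0,0,16],[0,0,0],0.6],
    [[0,0,16],[0,0,0],0.6],
    [[0,0,16],[0,0,0],0.6],
    [[0,0,0],[0,0,0],0.6],
    [[0,0,0],[0,0,0],0.6],
    [[0,0,0],[0,0,0],0],
    [[0,0,0],[0,0,0],0],
    [[0,0,0],[0,0,0],0],
    [[0,0,0],[0,0,0],0],
    [[0,0,0],[0,0,0],0],
    [[0,0,0],[0,0,0],0],
    [[0,0,0],[0,0,0],0],
    [[0,0,0],[0,0,0],0],
  ],
  newtons=40,
)

```text
t: 6.75
eef_pos: [0.5801, -0.1597, 0.0351]
ee_rot: [-3.141, -0.0, -1.571]
force: [-1.9, 1.1, 5.7]
width: 0.0231
```

Emit:
arm_command(
  motion=[
    [[0,0,-10],[0,0,0],0],
    [[0,0,-20],[0,0,0],0],
    [[0,0,-25],[0,0,0],0],
    [[0,0,-25],[0,0,0],0],
    [[0,0,-25],[0,0,0],0],
    [[0,0,-25],[0,0,0],0],
    [[0,0,-25],[0,0,0],0],
    [[0,0,-20],[0,0,0],0],
    [[0,0,-20],[0,0,0],0],
    [[0,0,-10],[0,0,0],0],
    [[0,0,0],[0,0,0],0],
    [[0,0,0],[0,0,0],0],
  ],
)

```text
t: 7.75
eef_pos: [0.5794, -0.1595, 0.2393]
ee_rot: [-3.141, 0.001, -1.571]
force: [-0.4, 0.6, -1.9]
width: 0.023
```

Emit:
arm_command(
  motion=[
    [[-10,0,0],[0,0,0],0],
    [[-20,-1,0],[0,0,0],0],
    [[-20,-1,0],[0,0,0],0],
    [[-20,-1,0],[0,0,0],0],
    [[-20,-1,0],[0,0,0],0],
    [[-20,-1,0],[0,0,0],0],
    [[-20,-1,0],[0,0,0],0],
    [[-20,0,0],[0,0,0],0],
    [[-20,0,0],[0,0,0],0],
    [[-20,0,0],[0,0,0],0],
    [[-20,0,0],[0,0,0],0],
    [[-20,0,0],[0,0,0],0],
    [[-20,0,0],[0,0,0],0],
    [[-2,0,0],[0,0,0],0],
    [[0,0,0],[0,0,0],0],
    [[0,0,0],[0,0,0],0],
    [[0,0,0],[0,0,0],0],
  ],
)

```text
t: 9.17
eef_pos: [0.5853, 0.0918, 0.2388]
ee_rot: [3.14, -0.001, -1.571]
force: [0.3, -0.5, -0.1]
width: 0.023
```

```bash
python3 - <<'E'
from h import *
s,k,a=look('w4');print(s['t'],s['eef_pos'],s['ee_rot'],s['force'].round(1))
save('w4x',cv2.resize(a[120:320,140:360],None,fx=3,fy=3,interpolation=cv2.INTER_CUBIC))
z=.173
for p in [(.5856,.0922,.204),(.6079,.0614,z),(.5625,.0614,z)]: print(((proj(k,p)-[140,120])*3).round(0))
E
```

```text
9.1667 [0.58529639 0.0917965  0.23880483] [ 3.14028298e+00 -6.21027320e-04 -1.57112323e+00] [ 0.3 -0.5 -0.1]
[324. 354.]
[226. 171.]
[426. 171.]
```

View pics/w4x.png

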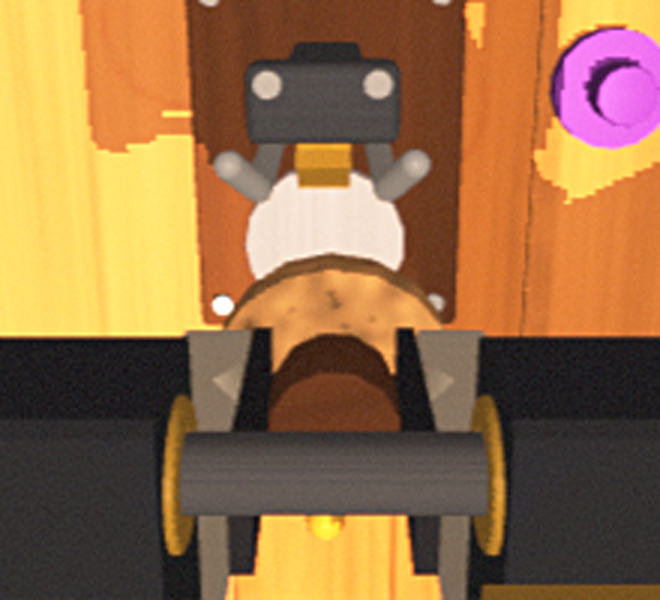

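```bash
python3 - <<'E'
from h import *
k=cam('wrist'); f,cx,cy,_=k
T=np.linalg.inv(np.array(arm.camera_info('wrist')['tool_from_camera']))
def row(x,z,y=0):
    q=T@[x,y,z,1]; return ((f*q[:2]/q[2]+[cx,cy]-[140,120])*3).round(1)
print('disc top edge',row(.024,.023),'bottom edge',row(.024,.035),'knob top front',row(.012,.005),'knob foot',row(.012,.023))
for dx in (-.002,.002): print(dx,row(.024+dx,.023))
# tool-frame x of features by row at depth
s=arm.get_state(); 
for n,v,z,u in [('rodtip',162,.173,323),('latch nose edge',187,.150,323),('latch nose edge low',187,.135,323),('screw front',0,.013,325),('screw back',305,.013,329),('plate front',172,.131,325)]:
    print(n,plane(k,u/3+140,v/3+120,z).round(4))
E
```

```text
disc top edge [324.6 258.3] bottom edge [325.1 238.8] knob top front [323.7 360.1] knob foot [324.7 319.1]
-0.002 [324.6 268.6]
0.002 [324.5 248. ]
rodtip [0.5861 0.0591 0.173 ]
latch nose edge [0.5864 0.0708 0.15  ]
latch nose edge low [0.5865 0.0745 0.135 ]
screw front [0.5868 0.0307 0.013 ]
screw back [0.5854 0.157  0.013 ]
plate front [0.586  0.0713 0.131 ]
```

The lid is held centred between the fingers at column 334, and the rods centre at 323. That puts the column about 2.4 mm towards +x, with about 1 mm to correct in y. I'll correct and lower into the rods.

Emit:
arm_command(
  motion=[
    [[1,-2.4,0],[0,0,0],0],
    [[0,0,0],[0,0,0],0],
    [[0,0,8],[0,0,0],0],
    [[0,0,8],[0,0,0],0],
    [[0,0,8],[0,0,0],0],
    [[0,0,6],[0,0,0],0],
    [[0,0,6],[0,0,0],0],
    [[0,0,4],[0,0,0],0],
    [[0,0,4],[0,0,0],0],
    [[0,0,4],[0,0,0],0],
    [[0,0,0],[0,0,0],0],
    [[0,0,0],[0,0,0],0],
  ],
  newtons=60,
)

```text
t: 10.22
eef_pos: [0.5881, 0.0913, 0.1915]
ee_rot: [3.141, -0.0, -1.571]
force: [-0.6, 0.1, -0.6]
width: 0.0223
```

Emit:
arm_command(
  motion=[
    [[0,0,4],[0,0,0],0],
    [[0,0,4],[0,0,0],0],
    [[0,0,4],[0,0,0],0],
    [[0,0,4],[0,0,0],0],
    [[0,0,4],[0,0,0],0],
    [[0,0,4],[0,0,0],0],
    [[0,0,0],[0,0,0],0],
  ],
)

```text
t: 10.8
eef_pos: [0.5883, 0.0912, 0.1673]
ee_rot: [-3.141, -0.0, -1.571]
force: [1.7, -2.1, 0.9]
width: 0.0225
```

Emit:
arm_command(
  motion=[
    [[0,0,3],[0,0,0],0],
    [[0,0,3],[0,0,0],0],
    [[0,0,3],[0,0,0],0],
    [[0,0,2],[0,0,0],0],
    [[0,0,2],[0,0,0],0],
    [[0,0,0],[0,0,0],0],
    [[0,0,0],[0,0,0],0],
    [[0,0,0],[0,0,0],0],
  ],
)

```text
t: 11.47
eef_pos: [0.5882, 0.0913, 0.1546]
ee_rot: [-3.141, -0.0, -1.571]
force: [0.1, -2.6, 3.7]
width: 0.0226
```

Emit:
arm_command(
  motion=[
    [[0,0,0],[0,0,0],0.6],
    [[0,0,0],[0,0,0],0.6],
    [[0,0,0],[0,0,0],0.6],
    [[0,0,0],[0,0,0],0.6],
    [[0,0,0],[0,0,0],0.6],
    [[0,0,-10],[0,0,0],0.6],
    [[0,0,-20],[0,0,0],0.6],
    [[0,0,-25],[0,0,0],0.6],
    [[0,0,-25],[0,0,0],0.6],
    [[0,0,-25],[0,0,0],0.6],
    [[0,0,-20],[0,0,0],0.6],
    [[0,0,0],[0,0,0],0.6],
    [[0,0,0],[0,0,0],0.6],
    [[0,0,0],[0,0,0],0.6],
  ],
)

```text
t: 12.63
eef_pos: [0.5874, 0.0913, 0.279]
ee_rot: [3.14, 0.0, -1.571]
force: [-0.1, -0.3, 0.2]
width: 0.0526
```

```bash
python3 - <<'E'
from h import *
s,k,a=look('w5');print(s['t'],s['eef_pos'],s['ee_rot'],s['force'].round(1))
c=cv2.resize(a[100:300,140:360],None,fx=3,fy=3,interpolation=cv2.INTER_CUBIC)
save('w5x',c)
E
```

```text
12.6333 [0.58735785 0.09129891 0.27897727] [ 3.14015914e+00  1.32754562e-04 -1.57101175e+00] [-0.1 -0.3  0.2]
```

View pics/w5x.png

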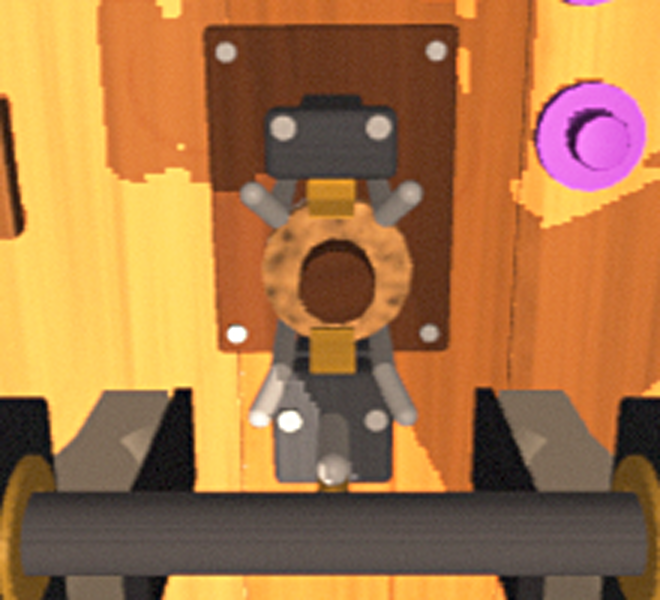

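Lid 1 is latched: the disc is under both brass noses at (331,197) and (331,350), with its knob at (337,283). Next is the lid at (0.607,-0.246).

Emit:
arm_command(
  motion=[
    [[17,-1,0],[0,0,0],0.6],
    [[17,-1,0],[0,0,0],0.6],
    [[17,-1,0],[0,0,0],0.6],
    [[17,-1,0],[0,0,0],0.6],
    [[17,-1,0],[0,0,0],0.6],
    [[17,-1,12],[0,0,0],0.6],
    [[17,-1,12],[0,0,0],0.6],
    [[17,-1,12],[0,0,0],0.6],
    [[17,-1,12],[0,0,0],0.6],
    [[17,-1,12],[0,0,0],0.6],
    [[17,-1,12],[0,0,0],0.6],
    [[17,-1,12],[0,0,0],0.6],
    [[17,-1,12],[0,0,0],0.6],
    [[17,-1,12],[0,0,0],0.6],
    [[17,-1,12],[0,0,0],0.6],
    [[17,-1,12],[0,0,0],0.6],
    [[17,-1,12],[0,0,0],0.6],
    [[17,-1,12],[0,0,0],0.6],
    [[17,-1,12],[0,0,0],0.6],
    [[15,-2,11],[0,0,0],0.6],
  ],
)

```text
t: 14.35
eef_pos: [0.6079, -0.2475, 0.0984]
ee_rot: [3.139, 0.001, -1.571]
force: [0.8, -0.5, -0.8]
width: 0.0528
```

Emit:
arm_command(
  motion=[
    [[0,0,0],[0,0,0],0.6],
    [[0,0,0],[0,0,0],0.6],
    [[0,0,0],[0,0,0],0.6],
  ],
)

```text
t: 14.6
eef_pos: [0.609, -0.2466, 0.1002]
ee_rot: [3.141, 0.0, -1.571]
force: [0.5, 0.2, 0.2]
width: 0.0526
```

```bash
cat >> h.py <<'E'
def disc_near(a,k,p,r=70):
    "cork disc contour near p (disc top centre): paler than bar and knob; ellipse fit of union"
    u,v=proj(k,p); lab=cv2.cvtColor(a,cv2.COLOR_RGB2HSV)
    m=((lab[...,1]<165)&(lab[...,1]>60)&(lab[...,0]>8)&(lab[...,0]<30)).astype(np.uint8)
    w=np.zeros_like(m); cv2.circle(w,(int(u),int(v)),r,1,-1); m&=w
    m=cv2.morphologyEx(m,cv2.MORPH_CLOSE,np.ones((5,5)))
    cs,_=cv2.findContours(m,cv2.RETR_EXTERNAL,cv2.CHAIN_APPROX_NONE)
    c=max(cs,key=cv2.contourArea); e=cv2.fitEllipse(cv2.convexHull(c)); print('disc ell',np.round(e[0],1),np.round(e[1],1),'xy',plane(k,*e[0],p[2]).round(4))
E
python3 - <<'E'
from h import *
for f,pos,rot,p in [('w3',[0.58043237,-0.15912686,0.09974028],[-3.14046208,-3.26e-4,-1.56953757],(.5798,-.1588,.012))]:
    a=cv2.cvtColor(cv2.imread(f'pics/{f}.png'),cv2.COLOR_BGR2RGB);k=cam('wrist',{'eef_pos':pos,'ee_rot':rot}); disc_near(a,k,p)
s,k,a=look('w6');print(s['t'],s['eef_pos'],s['ee_rot'])
knob_near(a,k,(.6072,-.2457,.03),25);disc_near(a,k,(.6072,-.2457,.012))
E
```

```text
disc ell [248.9 208.1] [58.7 59. ] xy [ 0.5806 -0.1597  0.012 ]
14.6 [ 0.6089899  -0.24655905  0.10023067] [ 3.14080855e+00  3.34040526e-05 -1.57096283e+00]
knob [247.7 214.8] [232 199  32  32 826] xy [ 0.6094 -0.2476  0.03  ] disc proj [251.2 217.8]
knob [255.3 236.2] [236 227  37  15 217] xy [ 0.6038 -0.2308  0.03  ] disc proj [251.2 217.8]
disc ell [248.5 206. ] [58.9 59.1] xy [ 0.6093 -0.2486  0.012 ]
```

Emit:
arm_command(
  motion=[
    [[1.7,0,16],[0,0,0],0.6],
    [[0,0,16],[0,0,0],0.6],
    [[0,0,16],[0,0,0],0.6],
    [[0,0,17],[0,0,0],0.6],
    [[0,0,0],[0,0,0],0.6],
    [[0,0,0],[0,0,0],0.6],
    [[0,0,0],[0,0,0],0],
    [[0,0,0],[0,0,0],0],
    [[0,0,0],[0,0,0],0],
    [[0,0,0],[0,0,0],0],
    [[0,0,0],[0,0,0],0],
    [[0,0,0],[0,0,0],0],
    [[0,0,0],[0,0,0],0],
  ],
  newtons=60,
)

```text
t: 15.73
eef_pos: [0.6094, -0.2484, 0.0362]
ee_rot: [-3.141, -0.0, -1.571]
force: [-0.7, 1.8, 4.5]
width: 0.0228
```

Emit:
arm_command(
  motion=[
    [[0,0,-10],[0,0,0],0],
    [[0,0,-20],[0,0,0],0],
    [[0,0,-25],[0,0,0],0],
    [[0,0,-25],[0,0,0],0],
    [[0,0,-25],[0,0,0],0],
    [[0,0,-25],[0,0,0],0],
    [[0,0,-25],[0,0,0],0],
    [[0,0,-20],[0,0,0],0],
    [[0,0,-20],[0,0,0],0],
    [[0,0,-10],[0,0,0],0],
    [[0,0,0],[0,0,0],0],
    [[0,0,0],[0,0,0],0],
  ],
)

```text
t: 16.73
eef_pos: [0.6089, -0.2482, 0.2404]
ee_rot: [-3.141, 0.0, -1.571]
force: [-0.6, -0.5, -1.4]
width: 0.0223
```

Emit:
arm_command(
  motion=[
    [[-20,3,0],[0,0,0],0],
    [[-20,3,0],[0,0,0],0],
    [[-20,3,0],[0,0,0],0],
    [[-20,3,0],[0,0,0],0],
    [[-20,3,0],[0,0,0],0],
    [[-20,3,0],[0,0,0],0],
    [[-20,3,0],[0,0,0],0],
    [[-20,0,0],[0,0,0],0],
    [[-20,0,0],[0,0,0],0],
    [[-20,0,0],[0,0,0],0],
    [[-20,0,0],[0,0,0],0],
    [[-20,0,0],[0,0,0],0],
    [[-20,0,0],[0,0,0],0],
    [[-20,0,0],[0,0,0],0],
    [[-20,0,0],[0,0,0],0],
    [[-20,0,0],[0,0,0],0],
    [[-19.5,0,0],[0,0,0],0],
    [[0,0,0],[0,0,0],0],
    [[0,0,0],[0,0,0],0],
    [[0,0,0],[0,0,0],0],
  ],
)

```text
t: 18.4
eef_pos: [0.5875, 0.0908, 0.2391]
ee_rot: [3.139, -0.001, -1.571]
force: [-0.0, -0.1, -0.4]
width: 0.0226
```

```bash
python3 - <<'E'
from h import *
s,k,a=look('w7');print(s['t'],s['eef_pos'],s['ee_rot'])
b=cv2.cvtColor(cv2.imread('pics/w4.png'),cv2.COLOR_BGR2RGB)
# held disc front edge: topmost cork row along the central columns, both lids
for n,i in (('A',b),('B',a)):
    h=cv2.cvtColor(i,cv2.COLOR_RGB2HSV)
    col=i[195:250,246:258].mean(1).astype(int); print(n,[tuple(int(q) for q in x) for x in col[::2]])
E
```

```text
18.4 [0.58745625 0.09083416 0.23913055] [ 3.13928813e+00 -9.37621177e-04 -1.57055226e+00]
A [(245, 226, 211), (245, 227, 211), (245, 226, 211), (245, 227, 211), (251, 232, 216), (128, 90, 64), (123, 80, 46), (133, 87, 49), (237, 160, 85), (232, 159, 84), (228, 153, 82), (207, 136, 73), (202, 132, 72), (190, 124, 68), (205, 133, 72), (212, 138, 74), (213, 138, 75), (210, 137, 74), (129, 80, 44), (58, 31, 18), (64, 34, 19), (64, 35, 21), (67, 37, 22), (67, 37, 22), (70, 39, 24), (119, 64, 36), (113, 60, 33), (111, 60, 32)]
B [(65, 35, 20), (77, 41, 23), (116, 62, 32), (111, 59, 32), (111, 65, 37), (114, 75, 43), (118, 78, 45), (200, 131, 72), (217, 143, 77), (219, 143, 77), (223, 148, 79), (228, 153, 81), (227, 151, 81), (227, 152, 81), (231, 157, 83), (224, 148, 78), (226, 150, 81), (220, 142, 75), (55, 30, 18), (61, 33, 19), (63, 35, 21), (64, 34, 23), (62, 34, 22), (59, 32, 20), (102, 54, 31), (107, 58, 30), (107, 57, 29), (109, 58, 33)]
```

Emit:
arm_command(
  motion=[
    [[-0.8,-0.5,0],[0,0,0],0],
    [[0,0,0],[0,0,0],0],
    [[0,0,8],[0,0,0],0],
    [[0,0,8],[0,0,0],0],
    [[0,0,8],[0,0,0],0],
    [[0,0,6],[0,0,0],0],
    [[0,0,6],[0,0,0],0],
    [[0,0,4],[0,0,0],0],
    [[0,0,4],[0,0,0],0],
    [[0,0,4],[0,0,0],0],
    [[0,0,0],[0,0,0],0],
    [[0,0,0],[0,0,0],0],
  ],
)

```text
t: 19.45
eef_pos: [0.5885, 0.0919, 0.1924]
ee_rot: [3.141, -0.0, -1.571]
force: [-0.7, -0.6, -0.6]
width: 0.0226
```

Emit:
arm_command(
  motion=[
    [[0,0,3],[0,0,0],0],
    [[0,0,3],[0,0,0],0],
    [[0,0,3],[0,0,0],0],
    [[0,0,3],[0,0,0],0],
    [[0,0,3],[0,0,0],0],
    [[0,0,3],[0,0,0],0],
    [[0,0,0],[0,0,0],0],
  ],
)

```text
t: 20.03
eef_pos: [0.589, 0.0916, 0.1752]
ee_rot: [-3.14, -0.0, -1.57]
force: [-1.9, -2.9, 5.9]
width: 0.0226
```

Emit:
arm_command(
  motion=[
    [[0,0,3],[0,0,0],0],
    [[0,0,3],[0,0,0],0],
    [[0,0,3],[0,0,0],0],
    [[0,0,3],[0,0,0],0],
    [[0,0,3],[0,0,0],0],
    [[0,0,3],[0,0,0],0],
    [[0,0,2],[0,0,0],0],
    [[0,0,0],[0,0,0],0],
    [[0,0,0],[0,0,0],0],
    [[0,0,0],[0,0,0],0],
  ],
)

```text
t: 20.87
eef_pos: [0.5895, 0.0915, 0.1554]
ee_rot: [-3.14, -0.0, -1.571]
force: [0.3, -5.0, 4.8]
width: 0.0231
```

Emit:
arm_command(
  motion=[
    [[0,0,0.8],[0,0,0],0],
    [[0,0,0],[0,0,0],0],
    [[0,0,0],[0,0,0],0],
    [[0,0,0],[0,0,0],0.6],
    [[0,0,0],[0,0,0],0.6],
    [[0,0,0],[0,0,0],0.6],
    [[0,0,0],[0,0,0],0.6],
    [[0,0,0],[0,0,0],0.6],
    [[0,0,-10],[0,0,0],0.6],
    [[0,0,-20],[0,0,0],0.6],
    [[0,0,-25],[0,0,0],0.6],
    [[0,0,-25],[0,0,0],0.6],
    [[0,0,-25],[0,0,0],0.6],
    [[0,0,-20],[0,0,0],0.6],
    [[0,0,0],[0,0,0],0.6],
    [[0,0,0],[0,0,0],0.6],
    [[0,0,0],[0,0,0],0.6],
  ],
)

```text
t: 22.28
eef_pos: [0.5881, 0.0921, 0.2783]
ee_rot: [3.141, 0.0, -1.571]
force: [-0.8, 0.8, -0.8]
width: 0.0524
```

```bash
python3 - <<'E'
from h import *
s,k,a=look('w8');print(s['t'],s['eef_pos'],s['ee_rot'],s['force'].round(1))
c=cv2.resize(a[100:300,140:360],None,fx=3,fy=3,interpolation=cv2.INTER_CUBIC)
save('w8x',c)
E
```

```text
22.2833 [0.58809749 0.09205259 0.27834587] [ 3.14083508e+00  4.01063594e-04 -1.57084856e+00] [-0.8  0.8 -0.8]
```

View pics/w8x.png

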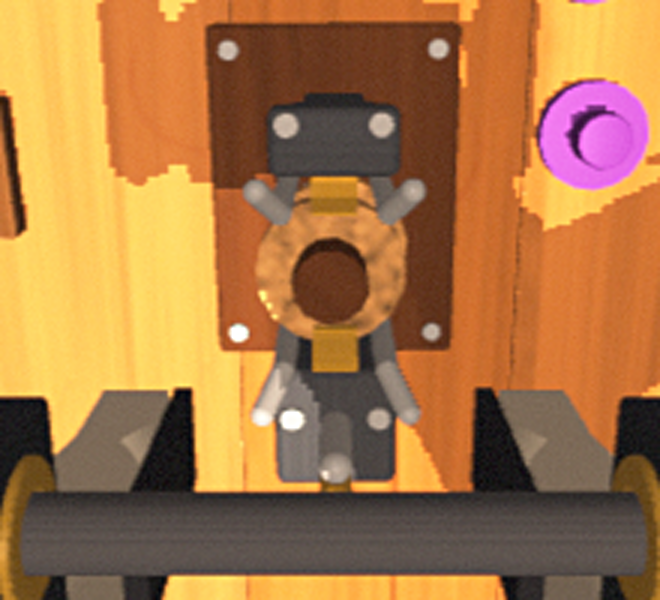

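Lid 2 is latched under both noses, knob at (330,280). Next is the lid at (0.475,-0.26).

Emit:
arm_command(
  motion=[
    [[17.5,5.5,0],[0,0,0],0.6],
    [[17.5,5.5,0],[0,0,0],0.6],
    [[17.5,5.5,0],[0,0,0],0.6],
    [[17.5,5.5,0],[0,0,0],0.6],
    [[17.5,5.5,0],[0,0,0],0.6],
    [[17.5,5.5,0],[0,0,0],0.6],
    [[17.5,5.5,0],[0,0,0],0.6],
    [[17.5,5.5,0],[0,0,0],0.6],
    [[17.5,5.5,0],[0,0,0],0.6],
    [[17.5,5.5,0],[0,0,0],0.6],
    [[17.5,5.5,18],[0,0,0],0.6],
    [[17.5,5.5,18],[0,0,0],0.6],
    [[17.5,5.5,18],[0,0,0],0.6],
    [[17.5,5.5,18],[0,0,0],0.6],
    [[17.5,5.5,18],[0,0,0],0.6],
    [[17.5,5.5,18],[0,0,0],0.6],
    [[17.5,5.5,18],[0,0,0],0.6],
    [[17.5,5.5,18],[0,0,0],0.6],
    [[17.5,5.5,18],[0,0,0],0.6],
    [[20,6,16],[0,0,0],0.6],
  ],
)

```text
t: 24.0
eef_pos: [0.4762, -0.2618, 0.0994]
ee_rot: [3.14, 0.0, -1.571]
force: [0.3, 0.1, 0.3]
width: 0.0526
```

Emit:
arm_command(
  motion=[
    [[0,0,0],[0,0,0],0.6],
    [[0,0,0],[0,0,0],0.6],
    [[0,0,0],[0,0,0],0.6],
  ],
)

```text
t: 24.25
eef_pos: [0.4776, -0.2611, 0.1008]
ee_rot: [3.141, -0.0, -1.572]
force: [-0.3, 0.5, 0.6]
width: 0.0527
```

```bash
python3 - <<'E'
from h import *
s,k,a=look('w9');print(s['t'],s['eef_pos'],s['ee_rot'])
knob_near(a,k,(.4753,-.26,.03),30);disc_near(a,k,(.4753,-.26,.012),50)
E
```

```text
24.25 [ 0.4775742  -0.26108974  0.10084827] [ 3.14120317e+00 -1.12582198e-04 -1.57173651e+00]
knob [252.6 214.3] [237 195  33  36 849] xy [ 0.4744 -0.2624  0.03  ] disc proj [251.9 217.8]
knob [226.8 227.5] [222 216  11  22 125] xy [ 0.4934 -0.2521  0.03  ] disc proj [251.9 217.8]
disc ell [252.7 206.3] [58.8 59.2] xy [ 0.4746 -0.2627  0.012 ]
```

Emit:
arm_command(
  motion=[
    [[2,0.8,16],[0,0,0],0.6],
    [[0,0,16],[0,0,0],0.6],
    [[0,0,16],[0,0,0],0.6],
    [[0,0,17],[0,0,0],0.6],
    [[0,0,0],[0,0,0],0.6],
    [[0,0,0],[0,0,0],0.6],
    [[0,0,0],[0,0,0],0],
    [[0,0,0],[0,0,0],0],
    [[0,0,0],[0,0,0],0],
    [[0,0,0],[0,0,0],0],
    [[0,0,0],[0,0,0],0],
    [[0,0,0],[0,0,0],0],
    [[0,0,0],[0,0,0],0],
  ],
  newtons=60,
)

```text
t: 25.38
eef_pos: [0.4775, -0.2626, 0.0363]
ee_rot: [-3.141, -0.0, -1.571]
force: [-1.6, 1.1, 5.5]
width: 0.022
```

Emit:
arm_command(
  motion=[
    [[0,0,-10],[0,0,0],0],
    [[0,0,-20],[0,0,0],0],
    [[0,0,-25],[0,0,0],0],
    [[0,0,-25],[0,0,0],0],
    [[0,0,-25],[0,0,0],0],
    [[0,0,-25],[0,0,0],0],
    [[0,0,-25],[0,0,0],0],
    [[0,0,-20],[0,0,0],0],
    [[0,0,-20],[0,0,0],0],
    [[0,0,-10],[0,0,0],0],
    [[0,0,0],[0,0,0],0],
    [[0,0,0],[0,0,0],0],
  ],
)

```text
t: 26.38
eef_pos: [0.4772, -0.2624, 0.2407]
ee_rot: [-3.141, 0.0, -1.571]
force: [0.8, 1.0, -0.8]
width: 0.0227
```

Emit:
arm_command(
  motion=[
    [[-19,-6,0],[0,0,0],0],
    [[-19,-6,0],[0,0,0],0],
    [[-19,-6,0],[0,0,0],0],
    [[-19,-6,0],[0,0,0],0],
    [[-19,-6,0],[0,0,0],0],
    [[-19,-6,0],[0,0,0],0],
    [[-19,-6,0],[0,0,0],0],
    [[-19,-6,0],[0,0,0],0],
    [[-19,-6,0],[0,0,0],0],
    [[-19,-6,0],[0,0,0],0],
    [[-19,-6,0],[0,0,0],0],
    [[-19,-6,0],[0,0,0],0],
    [[-19,-6,0],[0,0,0],0],
    [[-19,-6,0],[0,0,0],0],
    [[-19,-6,0],[0,0,0],0],
    [[-19,-6,0],[0,0,0],0],
    [[-19,-6,0],[0,0,0],0],
    [[-19,-6,0],[0,0,0],0],
    [[-12,-3,0],[0,0,0],0],
    [[0,0,0],[0,0,0],0],
  ],
)

```text
t: 28.05
eef_pos: [0.5882, 0.0932, 0.2388]
ee_rot: [3.139, -0.001, -1.569]
force: [1.0, -0.8, -0.3]
width: 0.0226
```

Emit:
arm_command(
  motion=[
    [[0,0,0],[0,0,0],0],
    [[0,0,0],[0,0,0],0],
  ],
)

```text
t: 28.22
eef_pos: [0.5877, 0.0909, 0.2399]
ee_rot: [3.14, -0.001, -1.571]
force: [-0.0, -0.7, -1.1]
width: 0.0223
```

```bash
python3 - <<'E'
from h import *
s,k,a=look('w10');print(s['t'],s['eef_pos'],s['ee_rot'])
for n in ('w4','w7','w10'):
    i=cv2.cvtColor(cv2.imread(f'pics/{n}.png'),cv2.COLOR_BGR2RGB)
    g=i[195:250,246:258].mean(1)[:,0]; print(n,[int(x) for x in g[5:45]])
E
```

```text
28.2167 [0.58774265 0.09090532 0.23993703] [ 3.14008598e+00 -6.05536580e-04 -1.57084515e+00]
w4 [245, 245, 247, 251, 228, 128, 114, 123, 123, 133, 198, 237, 236, 232, 231, 228, 221, 207, 205, 202, 197, 190, 194, 205, 210, 212, 214, 213, 205, 210, 217, 129, 61, 58, 64, 64, 65, 64, 66, 67]
w7 [114, 111, 111, 111, 110, 114, 119, 118, 130, 200, 222, 217, 216, 219, 222, 223, 227, 228, 229, 227, 226, 227, 229, 231, 229, 224, 224, 226, 228, 220, 111, 55, 57, 61, 62, 63, 62, 64, 62, 62]
w10 [107, 108, 107, 114, 120, 127, 131, 127, 133, 210, 230, 227, 226, 227, 229, 227, 224, 219, 213, 211, 209, 208, 202, 195, 188, 184, 187, 193, 202, 191, 110, 60, 58, 61, 61, 62, 62, 63, 63, 61]
```

Emit:
arm_command(
  motion=[
    [[-0.7,-0.3,0],[0,0,0],0],
    [[0,0,0],[0,0,0],0],
    [[0,0,8],[0,0,0],0],
    [[0,0,8],[0,0,0],0],
    [[0,0,8],[0,0,0],0],
    [[0,0,6],[0,0,0],0],
    [[0,0,6],[0,0,0],0],
    [[0,0,4],[0,0,0],0],
    [[0,0,4],[0,0,0],0],
    [[0,0,4],[0,0,0],0],
    [[0,0,0],[0,0,0],0],
    [[0,0,0],[0,0,0],0],
  ],
)

```text
t: 29.27
eef_pos: [0.5883, 0.0919, 0.1924]
ee_rot: [3.141, -0.001, -1.571]
force: [-0.3, -1.2, -1.2]
width: 0.0226
```

Emit:
arm_command(
  motion=[
    [[0,0,3],[0,0,0],0],
    [[0,0,3],[0,0,0],0],
    [[0,0,3],[0,0,0],0],
    [[0,0,3],[0,0,0],0],
    [[0,0,3],[0,0,0],0],
    [[0,0,3],[0,0,0],0],
    [[0,0,0],[0,0,0],0],
  ],
)

```text
t: 29.85
eef_pos: [0.589, 0.0916, 0.1762]
ee_rot: [-3.14, -0.001, -1.57]
force: [-3.9, -4.4, 9.0]
width: 0.0226
```

Emit:
arm_command(
  motion=[
    [[0,0,3],[0,0,0],0],
    [[0,0,3],[0,0,0],0],
    [[0,0,3],[0,0,0],0],
    [[0,0,3],[0,0,0],0],
    [[0,0,3],[0,0,0],0],
    [[0,0,3],[0,0,0],0],
    [[0,0,1.5],[0,0,0],0],
    [[0,0,0],[0,0,0],0],
    [[0,0,0],[0,0,0],0],
    [[0,0,0],[0,0,0],0],
  ],
)

```text
t: 30.68
eef_pos: [0.5892, 0.0915, 0.1568]
ee_rot: [-3.14, -0.001, -1.57]
force: [-2.0, -4.6, 8.5]
width: 0.0226
```

Emit:
arm_command(
  motion=[
    [[0,0,1.5],[0,0,0],0],
    [[0,0,0],[0,0,0],0],
    [[0,0,0],[0,0,0],0],
    [[0,0,0],[0,0,0],0.6],
    [[0,0,0],[0,0,0],0.6],
    [[0,0,0],[0,0,0],0.6],
    [[0,0,0],[0,0,0],0.6],
    [[0,0,0],[0,0,0],0.6],
    [[0,0,-10],[0,0,0],0.6],
    [[0,0,-20],[0,0,0],0.6],
    [[0,0,-25],[0,0,0],0.6],
    [[0,0,-25],[0,0,0],0.6],
    [[0,0,-25],[0,0,0],0.6],
    [[0,0,-20],[0,0,0],0.6],
    [[0,0,0],[0,0,0],0.6],
    [[0,0,0],[0,0,0],0.6],
    [[0,0,0],[0,0,0],0.6],
  ],
)

```text
t: 32.1
eef_pos: [0.5882, 0.0923, 0.2785]
ee_rot: [3.141, 0.0, -1.571]
force: [0.9, -0.8, -0.6]
width: 0.0524
```

```bash
python3 - <<'E'
from h import *
s,k,a=look('w11');print(s['t'],s['eef_pos'],s['ee_rot'],s['force'].round(1))
for n in ('w5','w8','w11'):  # knob in column, latch noses
    i=cv2.cvtColor(cv2.imread(f'pics/{n}.png'),cv2.COLOR_BGR2RGB)[100:300,140:360]; h=cv2.cvtColor(i,cv2.COLOR_RGB2HSV)
    m=((h[...,0]<14)&(h[...,1]>100)&(h[...,2]<110)).astype(np.uint8); w=np.zeros_like(m); cv2.circle(w,(111,94),22,1,-1); m=cv2.morphologyEx(m&w,cv2.MORPH_OPEN,np.ones((3,3)))
    _,l,st,c=cv2.connectedComponentsWithStats(m); j=1+np.argmax(st[1:,4]); print(n,st[j],c[j]*3)
    g=((h[...,0]>14)&(h[...,0]<24)&(h[...,1]>190)&(h[...,2]<215)&(h[...,2]>120)).astype(np.uint8); g[:,:98]=0;g[:,124:]=0;g[:55]=0;g[130:]=0
    _,l,st,c=cv2.connectedComponentsWithStats(g); print([ (st[q].tolist()) for q in range(1,len(st)) if st[q,4]>40])
E
```

```text
32.1 [0.58817465 0.09226479 0.27851561] [ 3.14111562e+00  4.52719275e-04 -1.57086620e+00] [ 0.9 -0.8 -0.6]
w5 [100  80  25  27 504] [337.01190476 281.86309524]
[[102, 60, 17, 13, 162], [104, 109, 14, 15, 204]]
w8 [ 98  80  25  28 544] [329.44852941 279.46323529]
[[103, 59, 16, 13, 163], [104, 108, 15, 16, 217]]
w11 [ 99  79  24  28 545] [331.26605505 278.96697248]
[[104, 60, 15, 11, 153], [104, 108, 15, 15, 203]]
```

Numbers match the two earlier latched views, so lid 3 is latched. Next is the last lid, at (0.433,-0.119).

Emit:
arm_command(
  motion=[
    [[10.5,7.7,0],[0,0,0],0.6],
    [[10.5,7.7,0],[0,0,0],0.6],
    [[10.5,7.7,0],[0,0,0],0.6],
    [[10.5,7.7,0],[0,0,0],0.6],
    [[10.5,7.7,0],[0,0,0],0.6],
    [[10.5,7.7,0],[0,0,0],0.6],
    [[10.5,7.7,0],[0,0,0],0.6],
    [[10.5,7.7,0],[0,0,0],0.6],
    [[10.5,7.7,0],[0,0,0],0.6],
    [[10.5,7.7,0],[0,0,0],0.6],
    [[10.5,7.7,18],[0,0,0],0.6],
    [[10.5,7.7,18],[0,0,0],0.6],
    [[10.5,7.7,18],[0,0,0],0.6],
    [[10.5,7.7,18],[0,0,0],0.6],
    [[10.5,7.7,18],[0,0,0],0.6],
    [[10.5,7.7,18],[0,0,0],0.6],
    [[10.5,7.7,18],[0,0,0],0.6],
    [[10.5,7.7,18],[0,0,0],0.6],
    [[10.5,7.7,18],[0,0,0],0.6],
    [[12.5,7.7,16],[0,0,0],0.6],
  ],
)

```text
t: 33.82
eef_pos: [0.4337, -0.1206, 0.1]
ee_rot: [-3.141, 0.0, -1.571]
force: [0.5, -0.0, 0.1]
width: 0.0526
```

Emit:
arm_command(
  motion=[
    [[0,0,0],[0,0,0],0.6],
    [[0,0,0],[0,0,0],0.6],
    [[0,0,0],[0,0,0],0.6],
  ],
)

```text
t: 34.07
eef_pos: [0.4354, -0.1199, 0.1015]
ee_rot: [-3.14, -0.0, -1.571]
force: [0.7, 0.5, -0.0]
width: 0.0527
```

```bash
python3 - <<'E'
from h import *
s,k,a=look('w12');print(s['t'],s['eef_pos'],s['ee_rot'])
knob_near(a,k,(.4331,-.1186,.03),30);disc_near(a,k,(.4331,-.1186,.012),50)
E
```

```text
34.0667 [ 0.4353541  -0.11994235  0.10150862] [-3.14038311e+00 -1.70302619e-04 -1.57081153e+00]
knob [255.7 217.9] [240 199  32  37 888] xy [ 0.4301 -0.1182  0.03  ] disc proj [252.1 217.8]
disc ell [255.2 210.5] [58.4 59.1] xy [ 0.4306 -0.1179  0.012 ]
```

Emit:
arm_command(
  motion=[
    [[-1.7,2.8,16],[0,0,0],0.6],
    [[0,0,16],[0,0,0],0.6],
    [[0,0,16],[0,0,0],0.6],
    [[0,0,17.5],[0,0,0],0.6],
    [[0,0,0],[0,0,0],0.6],
    [[0,0,0],[0,0,0],0.6],
    [[0,0,0],[0,0,0],0],
    [[0,0,0],[0,0,0],0],
    [[0,0,0],[0,0,0],0],
    [[0,0,0],[0,0,0],0],
    [[0,0,0],[0,0,0],0],
    [[0,0,0],[0,0,0],0],
    [[0,0,0],[0,0,0],0],
  ],
  newtons=60,
)

```text
t: 35.2
eef_pos: [0.4321, -0.1181, 0.0357]
ee_rot: [-3.141, 0.0, -1.571]
force: [-1.2, 0.9, 6.0]
width: 0.0223
```

Emit:
arm_command(
  motion=[
    [[0,0,-10],[0,0,0],0],
    [[0,0,-20],[0,0,0],0],
    [[0,0,-25],[0,0,0],0],
    [[0,0,-25],[0,0,0],0],
    [[0,0,-25],[0,0,0],0],
    [[0,0,-25],[0,0,0],0],
    [[0,0,-25],[0,0,0],0],
    [[0,0,-20],[0,0,0],0],
    [[0,0,-20],[0,0,0],0],
    [[0,0,-10],[0,0,0],0],
    [[0,0,0],[0,0,0],0],
    [[0,0,0],[0,0,0],0],
  ],
)

```text
t: 36.2
eef_pos: [0.4316, -0.118, 0.2398]
ee_rot: [-3.141, 0.001, -1.571]
force: [0.2, 0.1, -1.2]
width: 0.0224
```

Emit:
arm_command(
  motion=[
    [[-11.6,-8.7,0],[0,0,0],0],
    [[-11.6,-8.7,0],[0,0,0],0],
    [[-11.6,-8.7,0],[0,0,0],0],
    [[-11.6,-8.7,0],[0,0,0],0],
    [[-11.6,-8.7,0],[0,0,0],0],
    [[-11.6,-8.7,0],[0,0,0],0],
    [[-11.6,-8.7,0],[0,0,0],0],
    [[-11.6,-8.7,0],[0,0,0],0],
    [[-11.6,-8.7,0],[0,0,0],0],
    [[-11.6,-8.7,0],[0,0,0],0],
    [[-11.6,-8.7,0],[0,0,0],0],
    [[-11.6,-8.7,0],[0,0,0],0],
    [[-11.6,-8.7,0],[0,0,0],0],
    [[-11.6,-8.7,0],[0,0,0],0],
    [[-11.6,-8.7,0],[0,0,0],0],
    [[-11.6,-8.7,0],[0,0,0],0],
    [[-11.6,-8.7,0],[0,0,0],0],
    [[-11.6,-8.7,0],[0,0,0],0],
    [[0,0,0],[0,0,0],0],
    [[0,0,0],[0,0,0],0],
  ],
)

```text
t: 37.87
eef_pos: [0.5888, 0.0915, 0.2398]
ee_rot: [3.141, -0.0, -1.57]
force: [0.4, 0.6, -0.8]
width: 0.0223
```

Emit:
arm_command(
  motion=[
    [[0,0,0],[0,0,0],0],
    [[0,0,0],[0,0,0],0],
  ],
)

```text
t: 38.03
eef_pos: [0.5882, 0.0904, 0.2403]
ee_rot: [3.141, -0.0, -1.571]
force: [-0.5, 0.0, -0.9]
width: 0.0224
```

```bash
python3 - <<'E'
from h import *
s,k,a=look('w13');print(s['t'],s['eef_pos'],s['ee_rot'])
for n in ('w4','w10','w13'):
    i=cv2.cvtColor(cv2.imread(f'pics/{n}.png'),cv2.COLOR_BGR2RGB)
    g=i[195:250,246:258].mean(1)[:,0]; print(n,[int(x) for x in g[5:45]])
E
```

```text
38.0333 [0.5881505  0.09038061 0.24026517] [ 3.14136590e+00 -9.43944145e-05 -1.57099394e+00]
w4 [245, 245, 247, 251, 228, 128, 114, 123, 123, 133, 198, 237, 236, 232, 231, 228, 221, 207, 205, 202, 197, 190, 194, 205, 210, 212, 214, 213, 205, 210, 217, 129, 61, 58, 64, 64, 65, 64, 66, 67]
w10 [107, 108, 107, 114, 120, 127, 131, 127, 133, 210, 230, 227, 226, 227, 229, 227, 224, 219, 213, 211, 209, 208, 202, 195, 188, 184, 187, 193, 202, 191, 110, 60, 58, 61, 61, 62, 62, 63, 63, 61]
w13 [110, 110, 110, 112, 119, 126, 125, 122, 116, 120, 195, 212, 217, 223, 229, 235, 238, 239, 236, 228, 223, 226, 223, 224, 227, 230, 233, 232, 232, 232, 218, 93, 55, 62, 64, 65, 66, 66, 65, 68]
```

Emit:
arm_command(
  motion=[
    [[-0.7,0,0],[0,0,0],0],
    [[0,0,0],[0,0,0],0],
    [[0,0,8],[0,0,0],0],
    [[0,0,8],[0,0,0],0],
    [[0,0,8],[0,0,0],0],
    [[0,0,6],[0,0,0],0],
    [[0,0,6],[0,0,0],0],
    [[0,0,4],[0,0,0],0],
    [[0,0,4],[0,0,0],0],
    [[0,0,4],[0,0,0],0],
    [[0,0,0],[0,0,0],0],
    [[0,0,0],[0,0,0],0],
  ],
)

```text
t: 39.08
eef_pos: [0.5884, 0.0913, 0.1922]
ee_rot: [3.141, -0.0, -1.571]
force: [0.1, -0.0, 0.4]
width: 0.0226
```

Emit:
arm_command(
  motion=[
    [[0,0,3],[0,0,0],0],
    [[0,0,3],[0,0,0],0],
    [[0,0,3],[0,0,0],0],
    [[0,0,3],[0,0,0],0],
    [[0,0,3],[0,0,0],0],
    [[0,0,3],[0,0,0],0],
    [[0,0,0],[0,0,0],0],
  ],
)

```text
t: 39.67
eef_pos: [0.5896, 0.0908, 0.1765]
ee_rot: [-3.138, -0.0, -1.57]
force: [-2.7, -2.5, 12.2]
width: 0.0222
```

Emit:
arm_command(
  motion=[
    [[0,0,3],[0,0,0],0],
    [[0,0,3],[0,0,0],0],
    [[0,0,3],[0,0,0],0],
    [[0,0,3],[0,0,0],0],
    [[0,0,3],[0,0,0],0],
    [[0,0,3],[0,0,0],0],
    [[0,0,2],[0,0,0],0],
    [[0,0,0],[0,0,0],0],
    [[0,0,0],[0,0,0],0],
    [[0,0,0],[0,0,0],0],
  ],
)

```text
t: 40.5
eef_pos: [0.5895, 0.0909, 0.1564]
ee_rot: [-3.139, -0.0, -1.57]
force: [-1.5, -2.8, 11.3]
width: 0.0226
```

Emit:
arm_command(
  motion=[
    [[0,0,2],[0,0,0],0],
    [[0,0,0],[0,0,0],0],
    [[0,0,0],[0,0,0],0],
  ],
)

```text
t: 40.75
eef_pos: [0.5895, 0.0909, 0.1545]
ee_rot: [-3.138, -0.0, -1.57]
force: [-1.7, -3.6, 11.5]
width: 0.0226
```

Emit:
arm_command(
  motion=[
    [[0,0,0],[0,0,0],0.6],
    [[0,0,0],[0,0,0],0.6],
    [[0,0,0],[0,0,0],0.6],
    [[0,0,0],[0,0,0],0.6],
    [[0,0,0],[0,0,0],0.6],
    [[0,0,-10],[0,0,0],0.6],
    [[0,0,-20],[0,0,0],0.6],
    [[0,0,-25],[0,0,0],0.6],
    [[0,0,-25],[0,0,0],0.6],
    [[0,0,-25],[0,0,0],0.6],
    [[0,0,-20],[0,0,0],0.6],
    [[0,0,0],[0,0,0],0.6],
    [[0,0,0],[0,0,0],0.6],
    [[0,0,0],[0,0,0],0.6],
  ],
)

```text
t: 41.92
eef_pos: [0.5879, 0.0913, 0.2769]
ee_rot: [3.141, 0.0, -1.571]
force: [-0.4, -0.2, -1.1]
width: 0.0526
```

```bash
python3 - <<'E'
from h import *
s,k,a=look('w14');print(s['t'],s['eef_pos'],s['ee_rot'],s['force'].round(1))
c=cv2.resize(a[100:300,140:360],None,fx=3,fy=3,interpolation=cv2.INTER_CUBIC); save('w14x',c)
t=arm.grab_frame('top');save('top1',t); k=cam('top'); h=cv2.cvtColor(t,cv2.COLOR_RGB2HSV)
m=((h[...,1]<70)&(h[...,2]>150)).astype(np.uint8); m[:160]=0;m[250:]=0;m[:,:265]=0;m[:,:]*=1; m[:,380:]=0
_,l,st,c=cv2.connectedComponentsWithStats(m)
for i in range(1,len(st)):
    if st[i,4]>15: x,y,w,hh,_=st[i]; print(st[i],plane(k,x+w/2,y+hh/2,.016).round(4))
E
```

```text
41.9167 [0.58786684 0.09134739 0.27689811] [ 3.14084523e+00  3.06854000e-04 -1.57093164e+00] [-0.4 -0.2 -1.1]
[342 200  10  10  47] [ 0.537  -0.3809  0.016 ]
```

View pics/w14x.png

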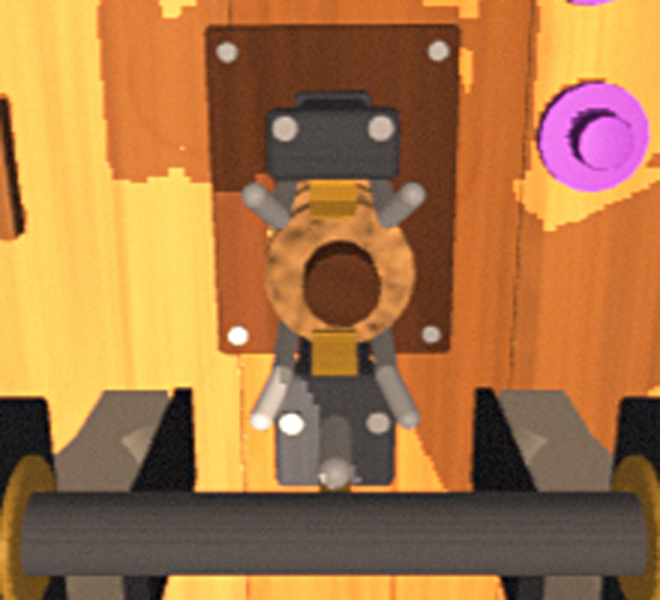

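Lid 4 is latched, knob at (340,284), with both noses over the disc. The ring still reads (0.537,-0.381). I'll shift +y to see the post clearly.

Emit:
arm_command(
  motion=[
    [[-14,0,0],[0,0,0],0.6],
    [[-14,0,0],[0,0,0],0.6],
    [[-14,0,0],[0,0,0],0.6],
    [[-14,0,0],[0,0,0],0.6],
    [[-14,0,0],[0,0,0],0.6],
    [[0,0,0],[0,0,0],0.6],
    [[0,0,0],[0,0,0],0.6],
    [[0,0,0],[0,0,0],0.6],
  ],
)

```text
t: 42.68
eef_pos: [0.5883, 0.1619, 0.2771]
ee_rot: [3.141, -0.0, -1.57]
force: [0.1, 0.2, 0.0]
width: 0.0527
```

```bash
python3 - <<'E'
from h import *
s,k,a=look('w15');print(s['t'],s['eef_pos'].round(4),s['ee_rot'].round(4))
c=cv2.resize(a[70:270,140:360],None,fx=3,fy=3,interpolation=cv2.INTER_CUBIC); save('w15x',c)
print((proj(k,(.5855,.148,.177))-[140,70])*3,(proj(k,(.5855,.148,.144))-[140,70])*3)
E
```

```text
42.6833 [0.5883 0.1619 0.2771] [ 3.1413e+00 -2.0000e-04 -1.5699e+00]
[337.44405837 352.20950072] [336.90134386 323.86315939]
```

View pics/w15x.png

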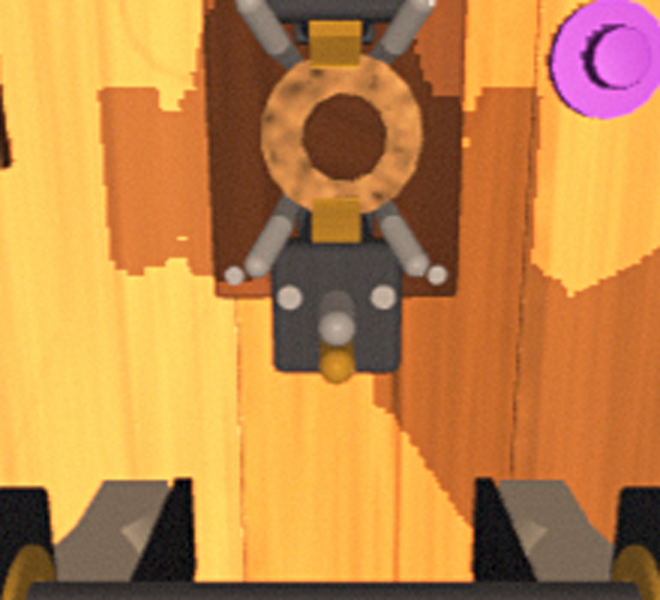

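The post pins are at (337,327) (steel, inner) and (338,364) (brass, outer), so the post centre in TCP terms is about (0.5874, 0.1467). Next I fetch the ring.

Emit:
arm_command(
  motion=[
    [[27,2.5,0],[0,0,0],0.6],
    [[27,2.5,0],[0,0,0],0.6],
    [[27,2.5,0],[0,0,0],0.6],
    [[27,2.5,0],[0,0,0],0.6],
    [[27,2.5,0],[0,0,0],0.6],
    [[27,2.5,0],[0,0,0],0.6],
    [[27,2.5,0],[0,0,0],0.6],
    [[27,2.5,0],[0,0,0],0.6],
    [[27,2.5,0],[0,0,0],0.6],
    [[27,2.5,0],[0,0,0],0.6],
    [[27,2.5,17],[0,0,0],0.6],
    [[27,2.5,17],[0,0,0],0.6],
    [[27,2.5,17],[0,0,0],0.6],
    [[27,2.5,17],[0,0,0],0.6],
    [[27,2.5,17],[0,0,0],0.6],
    [[27,2.5,17],[0,0,0],0.6],
    [[27,2.5,17],[0,0,0],0.6],
    [[27,2.5,17],[0,0,0],0.6],
    [[27,2.5,17],[0,0,0],0.6],
    [[31,2.5,17],[0,0,0],0.6],
  ],
)

```text
t: 44.4
eef_pos: [0.5378, -0.3841, 0.1067]
ee_rot: [-3.141, -0.0, -1.571]
force: [1.1, 0.2, -0.1]
width: 0.0525
```

Emit:
arm_command(
  motion=[
    [[0,0,0],[0,0,0],0.6],
    [[0,0,0],[0,0,0],0.6],
    [[0,0,0],[0,0,0],0.6],
  ],
)

```text
t: 44.65
eef_pos: [0.5381, -0.3831, 0.1073]
ee_rot: [3.141, -0.0, -1.572]
force: [0.4, -0.2, 0.0]
width: 0.0527
```

```bash
python3 - <<'E'
from h import *
s,k,a=look('w16');print(s['t'],s['eef_pos'].round(4),s['ee_rot'].round(4))
h=cv2.cvtColor(a,cv2.COLOR_RGB2HSV)
m=((h[...,1]<80)&(h[...,2]>90)).astype(np.uint8); m[250:]=0
_,l,st,c=cv2.connectedComponentsWithStats(m)
for i in range(1,len(st)):
    if st[i,4]>150: print(st[i],c[i].round(1),plane(k,*(c[i]+.5),.016).round(4))
save('w16x',cv2.resize(a,None,fx=1.2,fy=1.2))
E
```

```text
44.65 [ 0.5381 -0.3831  0.1073] [ 3.1414e+00 -1.0000e-04 -1.5720e+00]
[490   0  22  68 963] [503.6  37.9] [ 0.3652 -0.5037  0.016 ]
[ 463   67   49  183 5008] [494.1 174.3] [ 0.3502 -0.4093  0.016 ]
[393  70  45  83 928] [406.4 110.4] [ 0.4241 -0.4564  0.016 ]
[ 224  179   49   51 1261] [247.9 204.7] [ 0.5386 -0.3849  0.016 ]
[162 230  34  20 399] [180.4 239.8] [ 0.5937 -0.3547  0.016 ]
[306 231  35  19 387] [321.3 240.1] [ 0.4787 -0.3544  0.016 ]
```

View pics/w16x.png

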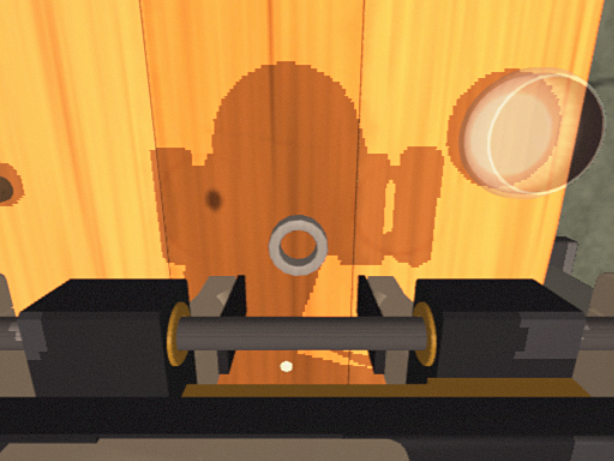

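The ring is between the fingers at (298,246). The pink votive at (515,130) is well clear. I'll grip the ring.

Emit:
arm_command(
  motion=[
    [[1.8,-1.8,16],[0,0,0],0.6],
    [[0,0,16],[0,0,0],0.6],
    [[0,0,16],[0,0,0],0.6],
    [[0,0,16],[0,0,0],0.6],
    [[0,0,16],[0,0,0],0.6],
    [[0,0,1],[0,0,0],0.6],
    [[0,0,0],[0,0,0],0.6],
    [[0,0,0],[0,0,0],0.6],
    [[0,0,0],[0,0,0],0],
    [[0,0,0],[0,0,0],0],
    [[0,0,0],[0,0,0],0],
    [[0,0,0],[0,0,0],0],
    [[0,0,0],[0,0,0],0],
    [[0,0,0],[0,0,0],0],
  ],
  newtons=40,
)

```text
t: 45.87
eef_pos: [0.5408, -0.3846, 0.0274]
ee_rot: [-3.14, -0.001, -1.571]
force: [-0.5, 2.5, 6.2]
width: 0.0385
```

Emit:
arm_command(
  motion=[
    [[0,0,-10],[0,0,0],0],
    [[0,0,-20],[0,0,0],0],
    [[0,0,-25],[0,0,0],0],
    [[0,0,-25],[0,0,0],0],
    [[0,0,-25],[0,0,0],0],
    [[0,0,-25],[0,0,0],0],
    [[0,0,-25],[0,0,0],0],
    [[0,0,-20],[0,0,0],0],
    [[0,0,-20],[0,0,0],0],
    [[0,0,-10],[0,0,0],0],
    [[0,0,-15],[0,0,0],0],
    [[0,0,0],[0,0,0],0],
    [[0,0,0],[0,0,0],0],
  ],
)

```text
t: 46.95
eef_pos: [0.5403, -0.3844, 0.2465]
ee_rot: [-3.141, -0.0, -1.571]
force: [-0.3, 0.6, -1.9]
width: 0.0384
```

Emit:
arm_command(
  motion=[
    [[-28,-2.5,0],[0,0,0],0],
    [[-28,-2.5,0],[0,0,0],0],
    [[-28,-2.5,0],[0,0,0],0],
    [[-28,-2.5,0],[0,0,0],0],
    [[-28,-2.5,0],[0,0,0],0],
    [[-28,-2.5,0],[0,0,0],0],
    [[-28,-2.5,0],[0,0,0],0],
    [[-28,-2.5,0],[0,0,0],0],
    [[-28,-2.5,0],[0,0,0],0],
    [[-28,-2.5,0],[0,0,0],0],
    [[-28,-2.5,0],[0,0,0],0],
    [[-28,-2.5,0],[0,0,0],0],
    [[-28,-2.5,0],[0,0,0],0],
    [[-28,-2.5,0],[0,0,0],0],
    [[-28,-2.5,0],[0,0,0],0],
    [[-28,-2.5,0],[0,0,0],0],
    [[-28,-2.5,0],[0,0,0],0],
    [[-28,-2.5,0],[0,0,0],0],
    [[-27,-2,0],[0,0,0],0],
    [[0,0,0],[0,0,0],0],
  ],
)

```text
t: 48.62
eef_pos: [0.587, 0.1503, 0.2441]
ee_rot: [3.14, -0.0, -1.568]
force: [0.5, -0.7, 0.0]
width: 0.038
```

Emit:
arm_command(
  motion=[
    [[0,0,0],[0,0,0],0],
    [[0,0,0],[0,0,0],0],
    [[0,0,0],[0,0,0],0],
  ],
)

```text
t: 48.87
eef_pos: [0.5868, 0.1457, 0.2455]
ee_rot: [3.14, -0.001, -1.571]
force: [0.2, -0.7, -0.2]
width: 0.0384
```

```bash
python3 - <<'E'
from h import *
s,k,a=look('w17');print(s['t'],s['eef_pos'].round(4),s['ee_rot'].round(4))
c=cv2.resize(a[100:300,140:360],None,fx=3,fy=3,interpolation=cv2.INTER_CUBIC); save('w17x',c)
P=s['eef_pos']
for z in (.219+.016,.219): print('ring front/centre',[((proj(k,(P[0],P[1]-d,z))-[140,100])*3).round(0) for d in (.02,.0125,0,-.0125)])
print('pins',[((proj(k,(.5874,y,.174))-[140,100])*3).round(0) for y in (.1415,.1525)])
E
```

```text
48.8667 [0.5868 0.1457 0.2455] [ 3.1404e+00 -7.0000e-04 -1.5714e+00]
ring front/centre [array([324., 364.]), array([324., 404.]), array([324., 469.]), array([324., 531.])]
ring front/centre [array([325., 333.]), array([325., 370.]), array([325., 430.]), array([325., 487.])]
pins [array([324., 332.]), array([324., 375.])]
```

View pics/w17x.png

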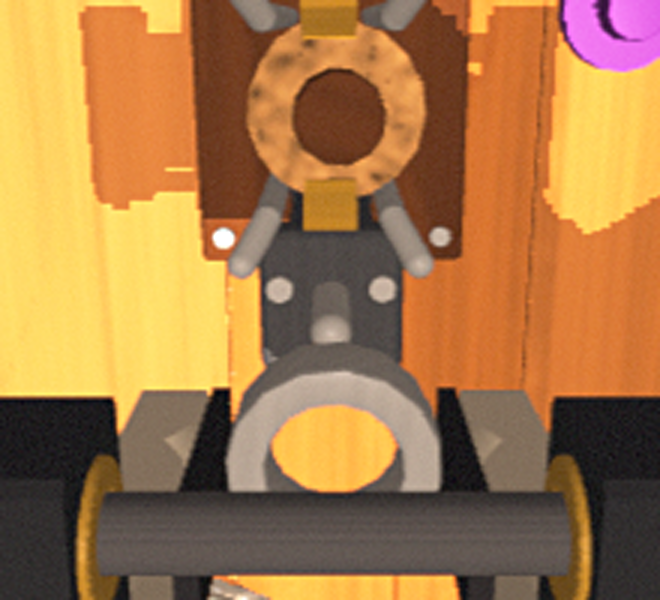

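The ring is held level, centre column 334, with the steel pin at (331,325) just behind it. Only about 1 mm in x needs correcting. I'll lower gently and watch the force.

Emit:
arm_command(
  motion=[
    [[-0.2,-0.9,0],[0,0,0],0],
    [[0,0,8],[0,0,0],0],
    [[0,0,8],[0,0,0],0],
    [[0,0,8],[0,0,0],0],
    [[0,0,6],[0,0,0],0],
    [[0,0,4],[0,0,0],0],
    [[0,0,2],[0,0,0],0],
    [[0,0,2],[0,0,0],0],
    [[0,0,2],[0,0,0],0],
    [[0,0,2],[0,0,0],0],
    [[0,0,0],[0,0,0],0],
    [[0,0,0],[0,0,0],0],
  ],
)

```text
t: 49.92
eef_pos: [0.5881, 0.1468, 0.2043]
ee_rot: [-3.141, 0.0, -1.571]
force: [0.7, -0.1, 0.3]
width: 0.0383
```

Emit:
arm_command(
  motion=[
    [[0.7,0,0],[0,0,0],0],
    [[0,0,2],[0,0,0],0],
    [[0,0,2],[0,0,0],0],
    [[0,0,2],[0,0,0],0],
    [[0,0,2],[0,0,0],0],
    [[0,0,0],[0,0,0],0],
    [[0,0,0],[0,0,0],0],
  ],
)

```text
t: 50.5
eef_pos: [0.588, 0.146, 0.196]
ee_rot: [3.141, -0.0, -1.571]
force: [0.1, 0.4, 0.1]
width: 0.0382
```

Emit:
arm_command(
  motion=[
    [[0,0,3],[0,0,0],0],
    [[0,0,3],[0,0,0],0],
    [[0,0,3],[0,0,0],0],
    [[0,0,3],[0,0,0],0],
    [[0,0,3],[0,0,0],0],
    [[0,0,3],[0,0,0],0],
    [[0,0,3],[0,0,0],0],
    [[0,0,0],[0,0,0],0],
    [[0,0,0],[0,0,0],0],
  ],
)

```text
t: 51.25
eef_pos: [0.588, 0.146, 0.175]
ee_rot: [3.141, -0.0, -1.571]
force: [1.1, -0.0, -0.1]
width: 0.0385
```

Emit:
arm_command(
  motion=[
    [[0,0,1.5],[0,0,0],0],
    [[0,0,1.5],[0,0,0],0],
    [[0,0,1],[0,0,0],0],
    [[0,0,0],[0,0,0],0],
    [[0,0,0],[0,0,0],0],
  ],
)

```text
t: 51.67
eef_pos: [0.5882, 0.1461, 0.1715]
ee_rot: [-3.141, 0.0, -1.571]
force: [-0.8, 0.2, 1.5]
width: 0.0385
```

Emit:
arm_command(
  motion=[
    [[0,0,0],[0,0,0],0.6],
    [[0,0,0],[0,0,0],0.6],
    [[0,0,0],[0,0,0],0.6],
    [[0,0,0],[0,0,0],0.6],
    [[0,0,0],[0,0,0],0.6],
    [[0,0,-10],[0,0,0],0.6],
    [[0,0,-20],[0,0,0],0.6],
    [[0,0,-25],[0,0,0],0.6],
    [[0,0,-25],[0,0,0],0.6],
    [[0,0,-25],[0,0,0],0.6],
    [[-15,0,0],[0,0,0],0.6],
    [[-15,0,0],[0,0,0],0.6],
    [[0,0,0],[0,0,0],0.6],
    [[0,0,0],[0,0,0],0.6],
    [[0,0,0],[0,0,0],0.6],
  ],
)

```text
t: 52.92
eef_pos: [0.5877, 0.1762, 0.2754]
ee_rot: [3.14, -0.001, -1.57]
force: [-0.4, 0.9, -0.3]
width: 0.0526
```

```bash
python3 - <<'E'
from h import *
s,k,a=look('w18');print(s['t'],s['eef_pos'].round(4),s['ee_rot'].round(4))
w=cv2.resize(a[60:260,140:360],(440,400),interpolation=cv2.INTER_CUBIC)
b=arm.grab_frame('side'); save('side1',b)
p=cv2.resize(b[130:230,190:280],(360,400),interpolation=cv2.INTER_CUBIC)
save('end',np.hstack([w,p]))
c=((proj(k,(.5874,.1467,.160))-[140,60])*2); print('ring expected',c)
t=arm.grab_frame('top'); t0=cv2.cvtColor(cv2.imread('pics/top0.png'),cv2.COLOR_BGR2RGB)
d=(cv2.absdiff(t,t0).max(2)>60).astype(np.uint8); d=cv2.morphologyEx(d,cv2.MORPH_OPEN,np.ones((3,3)))
_,l,st,c=cv2.connectedComponentsWithStats(d)
print([(st[i].tolist()) for i in range(1,len(st)) if st[i,4]>25])
E
```

```text
52.9167 [0.5877 0.1762 0.2754] [ 3.1401e+00 -9.0000e-04 -1.5701e+00]
ring expected [218.58658703 209.59784664]
[[92, 132, 137, 122, 7675], [209, 170, 20, 10, 178], [220, 182, 13, 16, 134], [310, 184, 5, 6, 28], [287, 192, 6, 5, 28], [210, 194, 22, 13, 175], [314, 218, 6, 6, 33], [277, 229, 6, 6, 32], [0, 245, 59, 9, 390], [43, 255, 22, 27, 380], [40, 267, 5, 7, 27], [72, 280, 9, 6, 45], [3, 283, 10, 30, 149], [165, 305, 113, 74, 2155], [0, 315, 16, 20, 118], [60, 329, 21, 10, 132], [276, 329, 12, 17, 125], [82, 333, 15, 7, 64], [136, 337, 16, 7, 67], [155, 340, 8, 6, 39], [276, 348, 8, 9, 45], [162, 359, 15, 20, 169], [244, 363, 29, 21, 261], [33, 367, 11, 5, 38]]
```

View pics/end.png

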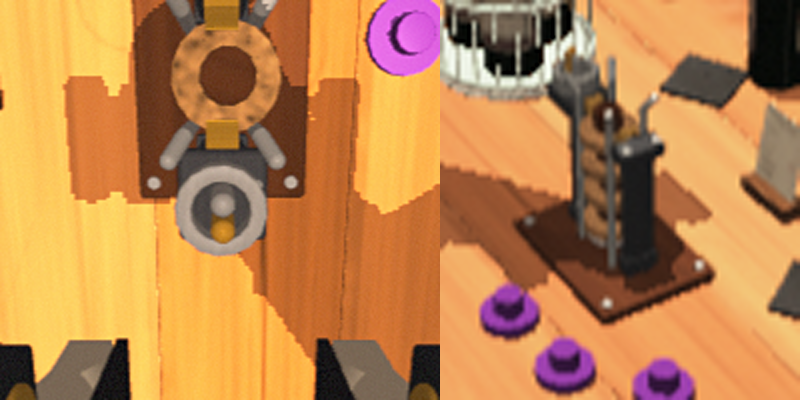

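The ring is over both pins at (221,210), matching the (219,210) I projected for it lying on the housing. Four cork discs show stacked in the column, and the top view shows no change at the bystanders I could see. I'm handing in.

```bash
python3 -c "
from station import arm
print(arm.job_done(), arm.get_state()['t'])"
```

```text
the job is handed in; nothing more can be done
the job is handed in; nothing more can be done
```

I loaded all four cork lids into the magazine and latched each one. Then I slid the keeper ring over the twin post onto the housing, retracted the open gripper clear and handed the job in. It finished at about 53 s of the 192 s allowed; no verdict is reported.

**Lids:** The wrist views after each of the four presses were consistent with the lid lying under both latches. I viewed lids 1, 2 and 4 and checked lid 3 by numbers only. The top lid sits about 2 mm off the column axis in x (limit 6 mm). The latch joints cannot be read, so "shut" is judged from the pictures.

**Ring:** The last view shows the ring round both pins, within about 1 mm of where it should appear on the housing. It went down freely and met about 1.5 N of contact at the expected height.

**Bystanders:** I avoided the bystanders and the purple decoys. The final top view shows no change at the votive, match box, one slate and the price card. The arm covered part of that view, so not everything on the left side was checked.

**Disagreements:** The wrist camera calibration was about 1.5 to 2.5 mm off in x, so I corrected from the lid seen held between the fingers. The y estimates of the held ring differed by up to about 2 mm. I used a middle value, and it fitted.

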